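Hang the T-handle keys in their rack, lock it and push it home

TASK

Swing the keeper of the key rack up and right over to the rear, then pick up every T-handle socket key from the bench and hang each one in a slot of the comb, shaft straight down, its handle lying front to rear on the teeth. Then swing the keeper fully shut over the handles and slide the loaded rack back along the bench until its board stands flush against the wooden stop strip, between the strip's ends. Leave the other things on the bench where they are and do not tip the rack over.

Things in the scene. Friction and masses are not known exactly. Their poses are not given: they have to be found in the camera images.
- key_1_handle (a point): T-handle socket key 1, loose, 240 g, may be absent: dark steel handle bar 18 mm thick, 60 mm long, round ends; 9 mm shaft square from its middle; ends in a round socket 18 mm thick, 34 mm long, 110 mm from handle middle to socket end. Lies flat at first. Point: middle of the handle (9 mm above the bench when lying). x: from socket to handle (up when it hangs); y: along the handle.
- key_2_handle (a point): T-handle socket key 2, as key 1 but 116 mm from handle middle to socket end. Pinched across the handle's ends (60 mm) a key touches only with its two rounded ends, so it can turn about the handle's length as on an axle: a firm grip (100 N) keeps it about as it was, at 50 N it sags part-way; slackened gently to 10 to 15 N the heavy socket swings down and it hangs within about 8 degrees of vertical. It drops under about 3 N.
- key_3_handle (a point): T-handle socket key 3, as key 1 but 122 mm from handle middle to socket end. Axes and point as key 1.
- key_4_handle (a point): T-handle socket key 4, as key 1 but 128 mm from handle middle to socket end. Axes and point as key 1.
- slot_4 (a point): Slot 4 (rightmost), as slot 1.
- rack: Loose key rack, 1.6 kg, on four low rubber feet. Plywood board 190 (x) x 270 (y) x 24 mm; on it two grey steel cheeks (outer faces at y = +-125 mm, x -20 to 65, 192 mm high) carry a comb of five flat steel teeth, x -22 to 22 mm, 6 mm thick, tops 180 mm above the bench. Origin: middle of the board's underside; x: to its rear, y: to its left, z: up.
- slot_1 (a point): The comb's four slots, 48 mm apart, are 14 mm wide and open, with flared mouths, to the front (-x); a rail under the teeth closes them 13 mm behind this point. A hung key has its shaft in a slot and its handle along the slot, lying on the two tooth edges. Point: slot 1 (leftmost, +y), level with the tooth tops, where the shaft belongs (5 mm behind to 8 mm in front is good). Axes as the rack's.
- slot_2 (a point): Slot 2, as slot 1. A hung handle's middle is 5 to 6 mm above the tooth tops; its ends stand 8 mm out over the teeth at front and rear, with 25 mm and more of clear room beyond both. A socket does not pass down through a slot: bring the shaft in from the front with the handle 30 mm or more above the teeth, then lower it.
- slot_3 (a point): Slot 3, as slot 1.
- keeper (a joint): Angle (rad) of the hinged keeper, an aluminium angle strip on two arms across the rack: 0 = shut, strip 4 mm over the hung handles, lip in front of their ends; 2.3 = fully open, swung up and over to the rear. Opening carries the knob from the front over the top to the rear. Stiff hinge (0.11 N m): it stays where it is left. Starts at 0 to 0.6.
- keeper_knob (a point): Centre of the black ball knob (26 mm) at the end of the keeper's left arm, 125 mm from the hinge axis, 30 mm left of the arm; at angle 0 it is in front of the hinge and level with it. 25 mm of free room on its left and right. Turns with the keeper.
- keeper_hinge (a point): Point on the keeper's hinge axis beside the knob (the axis runs along the rack's y, 186 mm above the bench, 55 mm behind the slots). Fixed in the rack; axes as the rack's.
- rack_rear (a point): Middle of the rear edge of the rack's board, 14 mm above the bench; axes as the rack's. The board's front edge is 190 mm in front of it. The loaded rack slides on its feet under a push of 6 to 13 N; a push off the middle turns it.
- strip_face (a point): Middle of the front face of the wooden stop strip (35 x 440 mm, 28 mm high) fixed on the bench behind the rack, 14 mm above the bench. x: to the rear, square to the face; y: along the strip.
- hammer: Bystander, to be left alone: a joiner's hammer with an ash handle, 277 mm long. Origin at the middle of its underside.
- spanner_22: Bystander, to be left alone: a steel combination spanner, 231 mm long. Origin at the middle of its underside.
- screw_jar: Bystander, to be left alone: a white jar with a red lid, 63 mm across, 87 mm high. Origin at the middle of its underside.
- pliers: Bystander, to be left alone: pliers with red handles, 176 mm long. Origin at the middle of its underside.
- grease_tin: Bystander, to be left alone: a yellow tin, 70 mm across, 46 mm high. Origin at the middle of its underside.
Not all that is in view belongs to the job. What is shaped like the part that bears key_2_handle but purple is not meant.

How it is judged:
By the outcome, as a careful person would: the job done as asked, in the order asked, and still so for the second after the job is handed in, with the robot touching nothing.
Of key_1, key_2, key_3, key_4 only 2 to 4 are there at a start; the rules pass over those that are not, and their reading is None.
At some moment in a run one of key_1, key_2, key_3, key_4 may be knocked a few centimetres aside while the robot is not near it.
Once in a run the grip may slacken for a moment while it holds something.
It also fails if it takes over 210 s, if anything falls off the work surface, if the arm or the gripper's body presses on something with over 40 N, if the wrist force passes 120 N, or if a joint passes its speed limit or range.

ROBOT

A 6-joint arm with a two-finger parallel gripper is mounted at the origin on a cart in front of the work surface, level with it; the furniture and walls round the work are solid. World frame = base frame: x ahead of the robot, y to its left, z up, the work surface at z = 0. Lengths are in mm, angles in rad, forces in N, time in s.
With the tool pointing down it reaches from about 375 to 900 mm from the base axis. Payload 3.1 kg.
Tool frame: the origin (TCP) lies on the centre line of the jaws, within the pads' length; the fingertips stand 11 mm ahead of it and the grasp point (between the pads) lies 8 mm behind it (tips_ahead is the distance from the TCP to the fingertips, in mm); z points along the fingers, y is the line along which they close (so a half turn about z gives the same grasp; the last joint's range is limited). The gripper opens to 85 mm and grips with 20 to 120 N. Pads are 22 mm wide; open, the fingers measure 114 mm over their backs; the gripper's body (76 mm by 85 mm) begins 54 mm behind the grasp point. The pads swing forward as they close: fully open they stand 13 mm farther back than shut.
Start: joints at [-1.379, 0.527, 1.433, -0, 1.181, -0.178], TCP at [225.914, -582.717, 242.31] pointing down, gripper open.
Joint ranges: [-3.08, 3.08], [-0.75, 2.2], [0.22, 2.44], [-1.43, 4.57], [0, 2.65], [-2.85, 2.85]. Speed limits (rad/s): [2.79, 2.79, 3.14, 3.14, 3.14, 3.14].

INTERFACE

Orientations are given as a unit quaternion [x, y, z, w].
In Python, from bench import * gives the robot as it stands.
- The arm moves only by the tool step_arm, never from a script. Its arguments are lists of equal length, an entry for each row: "dp": the shift along the world's x, y, z in cm, a list of three; "roll": the turn about the world's z in rad. In form: {"dp": [[dx, dy, dz], ...], "roll": [roll, ...]}. A call has 1 to 5 rows; each row shifts and turns the commanded pose from where the row before left it; what a row does not reach is not made up. A row lasts 1/12 s, in which the tool goes at most 41.7 mm and 7.16 degrees, less where a joint would pass 70% of its speed; a pose out of reach is approached as far as the arm can. A call with a gripper value outside its range is refused whole. "hand" is the opening, from 0 (shut) to 1 (fully open), set as the call begins (left out, the last holds). The fingers move at their own pace and stop on an object; the grip force is fixed at half the most. Time passes only in rows, so rows that do not move let the fingers close. It gives the time, the measured TCP pose, the force, the opening and the grip force at its end, in the units of the state.
- observe(): the state, without advancing time (a new reading comes with each control period).
- get_image(name): name is "scene" or "top" or "wrist"; returns the picture (384x512x3 uint8, blue, green, red); there is no depth.
- camera_info(name): a dict with "fovy" (degrees; the focal length in pixels is half the picture's height over the tangent of half this angle, whatever the lens; pixels are square), "cx", "cy" (the principal point, pixels), "R" (3x3) and "t" (3): a world point X has camera coordinates R X + t. Camera axes: x right, y down, z forward; pixel columns grow to the right and rows downward; lengths in mm; the calibration is good to about 2 mm. The wrist camera is an equidistant fisheye: a pixel r from the principal point sees the ray r / f radians off the axis. A picture is of the moment at which its call begins: read the wrist's pose just before it. camera_info takes no time and is no camera call; for the wrist camera it gives the pose at the moment of the call.
- hand_in(): hands the job in; it is judged then, once.
The state is a dict: "time": time; "qpos": joint angles; "qvel": joint speeds; "effort": joint torques, N m; "ee_pos": TCP position; "eef_rot": TCP orientation; "contact_force": force on the tool from outside, world axes, zero at the start; "moment": the same for the moment, N m; "gripper_width": finger opening in mm; "grip_force": force on a finger pad.
Only numpy, scipy, OpenCV 4.12 (cv2) and the standard library are available. Lean on these libraries where they do the work, as an engineer would, in place of code of your own. Each camera call takes 0.05 s, during which the arm holds its last target. There are 200 camera calls.

## Working session

There is one attempt and no reset: what is moved stays moved. The work goes in short steps, Python scripts to look and compute and a tool call to move; the robot and the scene stay as the last step left them, time stands still between calls to the robot, and variables do not carry over. Pictures are saved under pics/ and viewed, at most 14 in all, crops included, and the job is handed in when it is done.

Besides the shell and the picture viewer there is one more tool, called by a JSON object that holds its "method" and its "body", one argument or row to a line. step_arm: Moves the arm, as the interface text tells. Its arguments: {"type":"object","properties":{"dp":{"type":"array"},"roll":{"type":"array"},"hand":{"type":"number"}},"required":["dp","roll"]}

```bash
mkdir -p pics; ls; python3 - <<'E'
from bench import *
import cv2
s=observe();print({k:s[k] for k in('time','ee_pos','eef_rot','gripper_width','contact_force')})
for n in('scene','top','wrist'):
    i=camera_info(n);print(n,i)
    cv2.imwrite(f'pics/{n}0.png',get_image(n))
E
```

```text
pics
{'time': 0.0, 'ee_pos': array([ 225.77996701, -582.02714933,  241.32565246]), 'eef_rot': array([ 9.82953641e-01,  1.83850236e-01, -1.41032984e-06, -1.10902824e-03]), 'gripper_width': 85.46498959411538, 'contact_force': array([-0.17349299,  0.23179144, -0.29128193])}
scene {'fovy': 55.615506685705654, 'cx': 256.7374317456058, 'cy': 191.84759297073688, 'R': array([[-0.62819096, -0.77794089,  0.01356829],
       [-0.43372571,  0.33565127, -0.8361939 ],
       [ 0.64595521, -0.53117436, -0.54826605]]), 't': array([ 358.68432552,  365.70252449, 1135.00305839])}
top {'fovy': 53.678944409934445, 'cx': 260.94366642666455, 'cy': 192.71339133580898, 'R': array([[ 0.00443099, -0.99987347,  0.01527763],
       [-0.99261335, -0.00625009, -0.12115969],
       [ 0.12123985, -0.01462792, -0.99251545]]), 't': array([3.08537657e-01, 5.78202157e+02, 1.60200904e+03])}
wrist {'fovy': 65.70646984690485, 'cx': 259.19226408757845, 'cy': 186.9649683038013, 'R': array([[ 0.36066355, -0.93269343, -0.00218219],
       [-0.88734387, -0.34384613,  0.30723068],
       [-0.28730237, -0.10887056, -0.95163257]]), 't': array([-623.12931515,  -40.06099994,  380.63764673])}
```

View pics/top0.png

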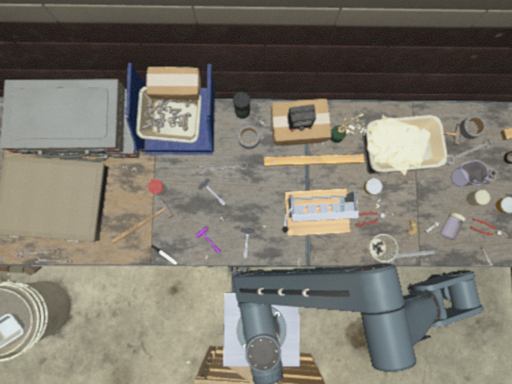

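View pics/scene0.png

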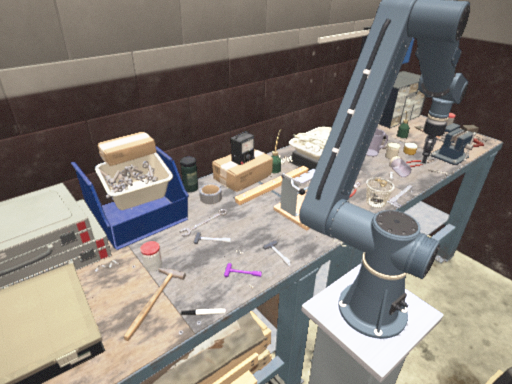

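```bash
cat > h.py <<'E'
import numpy as np, cv2
from bench import *
def foc(i): return 192/np.tan(np.radians(i['fovy'])/2)
def ray(n,i,u,v):
    f=foc(i);x,y=(u-i['cx']),(v-i['cy'])
    if n=='wrist':
        r=np.hypot(x,y);a=r/f;d=np.array([np.sin(a)*x/r,np.sin(a)*y/r,np.cos(a)]) if r>0 else np.array([0,0,1.])
    else: d=np.array([x/f,y/f,1.])
    R=np.array(i['R']);return -R.T@np.array(i['t']),R.T@d
def onz(n,i,u,v,z):
    c,d=ray(n,i,u,v);return c+d*(z-c[2])/d[2]
def proj(n,i,X):
    f=foc(i);p=np.array(i['R'])@np.array(X)+np.array(i['t'])
    if n=='wrist':
        r=np.hypot(p[0],p[1]);a=np.arctan2(r,p[2]);return i['cx']+f*a*p[0]/r,i['cy']+f*a*p[1]/r
    return i['cx']+f*p[0]/p[2],i['cy']+f*p[1]/p[2]
E
python3 - <<'E'
from h import *
im=cv2.imread('pics/top0.png')
a=cv2.resize(im[170:262,190:390],None,fx=4,fy=3.2*1.25,interpolation=cv2.INTER_CUBIC)
cv2.imwrite('pics/topA.png',a)
b=cv2.resize(im[130:270,350:512],None,fx=4,fy=4,interpolation=cv2.INTER_CUBIC)
cv2.imwrite('pics/topB.png',b)
i=camera_info('top')
for u,v in[(213,192),(247,244),(208,240),(320,212),(265,161),(362,160)]:print(u,v,onz('top',i,u,v,9).round())
E
```

```text
213 192 [583. 213.   9.]
247 244 [358.  62.   9.]
208 240 [375. 230.   9.]
320 212 [ 498. -255.    9.]
265 161 [723. -14.   9.]
362 160 [ 731. -446.    9.]
```

View pics/topA.png

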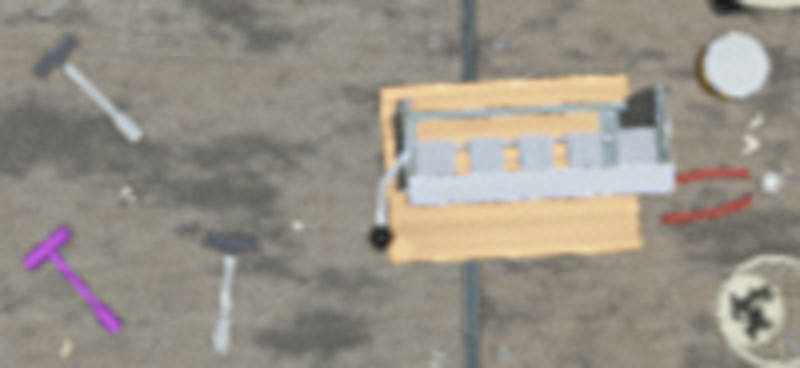

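View pics/topB.png

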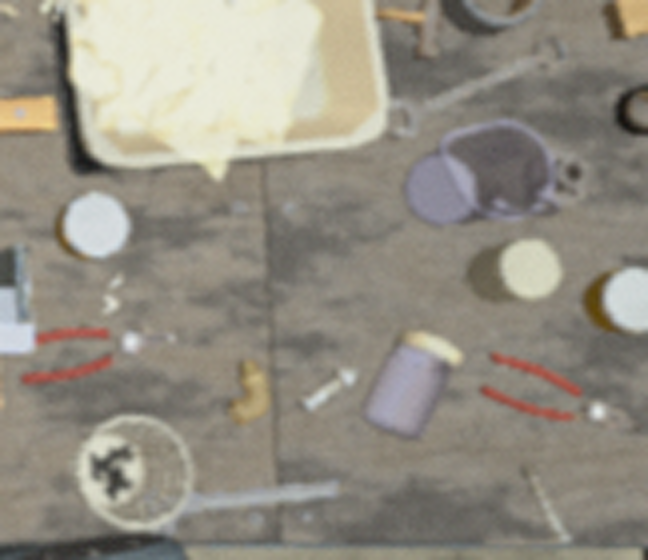

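```bash
python3 - <<'E'
from h import *
i=camera_info('top')
def c(u,v,z,l): print(l,onz('top',i,190+u/4,170+v/4,z).round())
for u,v in[(380,90),(627,76),(640,245),(392,262)]:c(u,v,24,'board')
c(380,237,190,'knob0');c(380,237,250,'knob.6')
for u,v in[(40,72),(72,40)]:c(u,v,9,'k1h')
c(137,135,9,'k1s')
for u,v in[(207,240),(255,244)]:c(u,v,9,'k2h')
c(222,347,9,'k2s')
for u,v in[(264,164),(364,163)]:print('strip',onz('top',i,u,v,14).round())
print(np.array(camera_info('wrist')['R']).T[:,2], -np.array(camera_info('wrist')['R']).T@camera_info('wrist')['t'])
E
```

```text
board [ 581. -101.   24.]
board [ 598. -371.   24.]
board [ 415. -381.   24.]
board [ 395. -114.   24.]
knob0 [418. -88. 190.]
knob.6 [416. -83. 250.]
k1h [601. 270.   9.]
k1h [636. 236.   9.]
k1s [532. 163.   9.]
k2h [418.  85.   9.]
k2h [414.  33.   9.]
k2s [304.  68.   9.]
strip [708. -10.  14.]
strip [ 716. -453.   14.]
[-0.28725118 -0.10913611 -0.95161761] [ 298.56122837 -553.58046002  373.29415139]
```

{"method": "step_arm", "body": {
  "dp": [
    [1.3,2.55,0.66],
    [1.3,2.55,0.66],
    [1.3,2.55,0.66],
    [1.3,2.55,0.66],
    [1.3,2.55,0.66]
  ],
  "roll": [-0.02,-0.02,-0.02,-0.02,-0.02]
}}

```text
time: 0.57
ee_pos: [291.2, -453.8, 275.2]
eef_rot: [0.991, 0.134, -0.0, -0.0]
contact_force: [-0.2, -0.7, -0.4]
gripper_width: 85.3
grip_force: 0.0
```

{"method": "step_arm", "body": {
  "dp": [
    [1.3,2.55,0.66],
    [1.3,2.55,0.66],
    [1.3,2.55,0.66],
    [1.3,2.55,0.66],
    [1.3,2.55,0.66]
  ],
  "roll": [-0.02,-0.02,-0.02,-0.02,-0.02]
}}

```text
time: 0.98
ee_pos: [356.2, -326.2, 308.4]
eef_rot: [0.996, 0.084, -0.0, -0.0]
contact_force: [0.7, -0.3, 0.8]
gripper_width: 85.3
grip_force: 0.0
```

{"method": "step_arm", "body": {
  "dp": [
    [1.3,2.55,0.66],
    [1.3,2.55,0.66],
    [1.3,2.55,0.66],
    [1.3,2.55,0.66],
    [1.3,2.55,0.66]
  ],
  "roll": [-0.02,-0.02,-0.02,-0.02,-0.02]
}}

```text
time: 1.4
ee_pos: [421.1, -198.7, 341.5]
eef_rot: [0.999, 0.034, -0.0, -0.0]
contact_force: [0.1, -1.0, -0.7]
gripper_width: 85.2
grip_force: 0.0
```

{"method": "step_arm", "body": {
  "dp": [
    [0,0,0],
    [0,0,0]
  ],
  "roll": [0,0],
  "hand": 0.5
}}

```text
time: 1.57
ee_pos: [421.3, -199.1, 341.6]
eef_rot: [0.999, 0.037, 0.0, 0.0]
contact_force: [-0.6, 0.1, -0.4]
gripper_width: 64.2
grip_force: 0.0
```

```bash
cat >> h.py <<'E'
def st():
    s=observe();q=s['eef_rot'];print('t%.1f'%s['time'],'p',np.round(s['ee_pos'],1),'yaw %.3f'%(2*np.arctan2(q[1],q[0])),'w %.1f'%s['gripper_width'],'gf %.1f'%s['grip_force'],'F',np.round(s['contact_force'],1));return s
def shot(n,name):
    i=camera_info(n);im=get_image(n);cv2.imwrite(f'pics/{name}.png',im);np.save(f'pics/{name}.npy',np.array(i,dtype=object),allow_pickle=True);return i,im
def info(name): return np.load(f'pics/{name}.npy',allow_pickle=True).item()
E
python3 - <<'E'
from h import *
st();shot('wrist','w1')
cv2.imwrite('pics/w1b.png',cv2.resize(cv2.imread('pics/w1.png'),(800,600),interpolation=cv2.INTER_CUBIC))
E
```

```text
t1.6 p [ 421.3 -199.1  341.6] yaw 0.073 w 64.2 gf 0.0 F [-0.6  0.1 -0.4]
```

View pics/w1b.png

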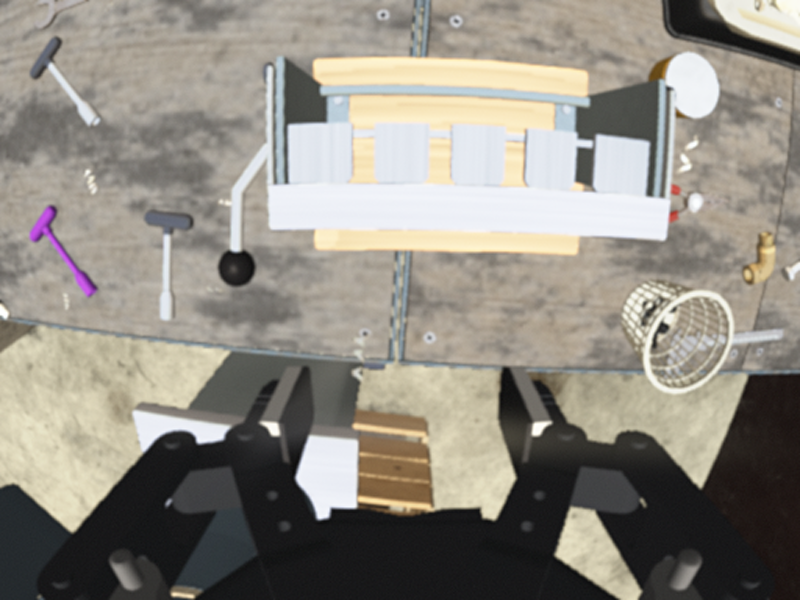

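```bash
python3 - <<'E'
from h import *
i=info('w1');k=.64
t=camera_info('top')
im=cv2.imread('pics/w1.png');m=(im.max(2)<45).astype(np.uint8);m[220:]=0
n,l,s,c=cv2.connectedComponentsWithStats(m);j=[x for x in range(1,n) if s[x,4]>150 and s[x,0]<160 and s[x,0]>120];print(s[j],c[j])
u,v=151,171.5
c1,d1=ray('wrist',i,u,v);c2,d2=ray('top',t,285,229.3)
A=np.stack([d1,-d2],1);x=np.linalg.lstsq(A,c2-c1,rcond=None)[0];print('knob',c1+d1*x[0],c2+d2*x[1])
for u,v in[(364,125),(440,128),(515.5,131),(586.5,135)]:print('slotrear',onz('wrist',i,u*k,v*k,180).round(1))
for u,v in[(314,60),(587,72),(577,252),(315,247)]:print('bd',onz('wrist',i,u*k,v*k,24).round(1))
for n,q in dict(k1=[(57,42),(36,75),(94,122)],k2=[(147,218),(192,222),(167,317)]).items():
    print(n,*[onz('wrist',i,a*k,b*k,9).round(1) for a,b in q])
E
```

```text
[[141 161  22  21 319]] [[151.64263323 170.77115987]]
knob [416.99727293 -88.02673448 192.03332616] [417.47348014 -87.69187889 192.01933635]
slotrear [ 511.3 -166.7  180. ]
slotrear [ 512.7 -213.8  180. ]
slotrear [ 516.  -261.7  180. ]
slotrear [ 520.4 -310.1  180. ]
bd [ 580.5 -100.1   24. ]
bd [ 596.4 -367.3   24. ]
bd [ 410.8 -378.6   24. ]
bd [ 395.1 -110.4   24. ]
k1 [634.5 236.4   9. ] [597.5 270.7   9. ] [528.  166.2   9. ]
k2 [415.6  90.4   9. ] [412.4  31.8   9. ] [298.6  73.    9. ]
```

{"method": "step_arm", "body": {
  "dp": [
    [-0.1,2.8,-0.4],
    [-0.1,2.8,-0.4],
    [-0.1,2.8,-0.4],
    [-0.1,2.7,-0.4],
    [0,0,-3.0]
  ],
  "roll": [-0.01,0,0,0,0],
  "hand": 0.48
}}

```text
time: 2.03
ee_pos: [418.2, -87.9, 297.9]
eef_rot: [1.0, 0.031, 0.004, 0.001]
contact_force: [1.3, -1.3, 0.1]
gripper_width: 40.6
grip_force: 0.0
```

{"method": "step_arm", "body": {
  "dp": [
    [0,0,-3.0],
    [0,0,-2],
    [0,0,0]
  ],
  "roll": [0,0,0]
}}

```text
time: 2.28
ee_pos: [413.9, -88.9, 241.7]
eef_rot: [1.0, 0.029, -0.004, -0.002]
contact_force: [-0.8, 0.2, 0.1]
gripper_width: 40.9
grip_force: 0.0
```

```bash
python3 - <<'E'
from h import *
st();i,im=shot('wrist','w2')
m=(im.max(2)<45).astype(np.uint8)
print(proj('wrist',i,[417,-88,192]))
cv2.imwrite('pics/w2b.png',cv2.resize(im,(600,450)))
H=np.array([541.6,186]);th=np.append(np.arange(.05,2.3,.15),[2.3,2.34])
r=-125*np.cos(th);z=125*np.sin(th)
P=np.stack([r*.998,r*.06,z],1)
print((np.diff(P,axis=0)/10).round(2).tolist())
E
```

```text
t2.3 p [413.9 -88.9 241.7] yaw 0.058 w 40.9 gf 0.0 F [-0.8  0.2  0.1]
(np.float64(259.17259308331296), np.float64(209.78139713823066))
[[0.23, 0.01, 1.86], [0.51, 0.03, 1.8], [0.77, 0.05, 1.71], [1.02, 0.06, 1.57], [1.24, 0.07, 1.4], [1.43, 0.09, 1.2], [1.6, 0.1, 0.97], [1.72, 0.1, 0.72], [1.81, 0.11, 0.46], [1.86, 0.11, 0.18], [1.87, 0.11, -0.1], [1.83, 0.11, -0.38], [1.75, 0.11, -0.65], [1.64, 0.1, -0.9], [1.48, 0.09, -1.14], [0.37, 0.02, -0.34]]
```

View pics/w2b.png

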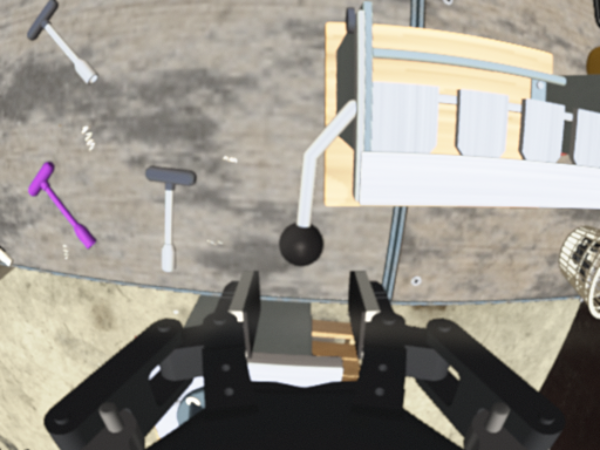

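{"method": "step_arm", "body": {
  "dp": [
    [0,0,-1.8],
    [0,0,-1.8],
    [0,0,-1.8],
    [0,0,0],
    [0,0,0]
  ],
  "roll": [0,0,0,0,0]
}}

```text
time: 2.75
ee_pos: [417.3, -90.1, 191.9]
eef_rot: [1.0, 0.029, 0.0, 0.0]
contact_force: [0.5, -0.8, 1.2]
gripper_width: 40.9
grip_force: 0.0
```

{"method": "step_arm", "body": {
  "dp": [
    [0,0,0],
    [0,0,0],
    [0,0,0],
    [0,0,0],
    [0,0,0]
  ],
  "roll": [0,0,0,0,0],
  "hand": 0.15
}}

```text
time: 3.17
ee_pos: [416.9, -88.7, 192.1]
eef_rot: [1.0, 0.03, 0.0, -0.0]
contact_force: [-1.0, 4.7, 5.1]
gripper_width: 22.6
grip_force: 59.1
```

{"method": "step_arm", "body": {
  "dp": [
    [0.23,0.01,1.86],
    [0.51,0.03,1.8],
    [0.77,0.05,1.71],
    [1.02,0.06,1.57],
    [1.24,0.07,1.4]
  ],
  "roll": [0,0,0,0,0]
}}

```text
time: 3.58
ee_pos: [455.6, -88.1, 276.5]
eef_rot: [1.0, 0.03, 0.001, 0.002]
contact_force: [-0.3, -0.3, -0.7]
gripper_width: 12.9
grip_force: 0.0
```

{"method": "step_arm", "body": {
  "dp": [
    [1.43,0.09,1.2],
    [1.6,0.1,0.97],
    [1.72,0.1,0.72],
    [1.81,0.11,0.46],
    [1.86,0.11,0.18]
  ],
  "roll": [0,0,0,0,0]
}}

```text
time: 4.0
ee_pos: [540.7, -83.0, 311.8]
eef_rot: [1.0, 0.03, 0.002, 0.002]
contact_force: [-0.6, -0.4, 0.2]
gripper_width: 12.6
grip_force: 0.0
```

{"method": "step_arm", "body": {
  "dp": [
    [1.87,0.11,-0.1],
    [1.83,0.11,-0.38],
    [1.75,0.11,-0.65],
    [1.64,0.1,-0.9],
    [1.48,0.09,-1.14]
  ],
  "roll": [0,0,0,0,0]
}}

```text
time: 4.42
ee_pos: [626.8, -77.8, 279.3]
eef_rot: [1.0, 0.03, 0.002, 0.002]
contact_force: [0.0, 0.5, -0.4]
gripper_width: 13.0
grip_force: 0.0
```

{"method": "step_arm", "body": {
  "dp": [
    [0.37,0.02,-0.34],
    [0,0,0],
    [0,0,0]
  ],
  "roll": [0,0,0]
}}

```text
time: 4.67
ee_pos: [627.9, -76.9, 275.0]
eef_rot: [1.0, 0.03, -0.0, 0.0]
contact_force: [0.6, -0.0, 0.2]
gripper_width: 12.8
grip_force: 0.0
```

```bash
python3 - <<'E'
from h import *
st();i,im=shot('wrist','w3');j,jm=shot('scene','s3');k,km=shot('top','t3')
a=cv2.resize(im,(400,300));b=cv2.resize(km[150:262,240:389],(399,300),interpolation=cv2.INTER_CUBIC)
cv2.imwrite('pics/m3.png',np.hstack([a,b]))
E
```

```text
t4.7 p [627.9 -76.9 275. ] yaw 0.060 w 12.8 gf 0.0 F [ 0.6 -0.   0.2]
```

View pics/m3.png

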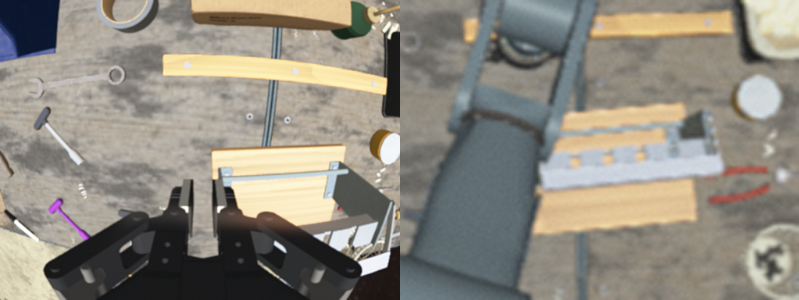

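{"method": "step_arm", "body": {
  "dp": [
    [-3.5,-0.2,1],
    [-3.5,-0.2,1],
    [-3.5,-0.2,0],
    [-3.5,-0.2,0],
    [-3.5,-0.2,0]
  ],
  "roll": [0,0,0,0,0],
  "hand": 0.48
}}

```text
time: 5.23
ee_pos: [451.3, -86.5, 295.8]
eef_rot: [1.0, 0.03, 0.001, 0.001]
contact_force: [0.6, -1.3, 0.5]
gripper_width: 41.1
grip_force: 0.0
```

{"method": "step_arm", "body": {
  "dp": [
    [-3.5,-0.1,-1],
    [0,0,-2],
    [0,0,-1],
    [0,0,0],
    [0,0,0]
  ],
  "roll": [0,0,0,0,0]
}}

```text
time: 5.65
ee_pos: [418.0, -87.7, 255.5]
eef_rot: [1.0, 0.03, 0.0, 0.0]
contact_force: [1.0, -0.4, -0.0]
gripper_width: 40.9
grip_force: 0.0
```

```bash
python3 - <<'E'
from h import *
st();i,im=shot('wrist','w4')
im[240:]=255
m=(im.max(2)<45).astype(np.uint8)
n,l,s,c=cv2.connectedComponentsWithStats(m)
for j in range(1,n):
    if s[j,4]>150: print(s[j],c[j], [onz('wrist',i,*c[j],z).round(1) for z in (180,192,204)])
print(proj('wrist',i,[417,-88,192]))
E
```

```text
t5.7 p [418.  -87.7 255.5] yaw 0.060 w 40.9 gf 0.0 F [ 1.  -0.4 -0. ]
[503   0   9  29 202] [507.77722772  12.08910891] [array([ 607.2, -300.1,  180. ]), array([ 600.8, -287.5,  192. ]), array([ 594.3, -275. ,  204. ])]
[242 216  40  24 731] [261.42270862 228.13816689] [array([395.8, -90.2, 180. ]), array([401.6, -89.8, 192. ]), array([407.4, -89.4, 204. ])]
(np.float64(260.22705416391875), np.float64(208.50459297006103))
```

```bash
python3 - <<'E'
from h import *
i=info('w4');im=cv2.imread('pics/w4.png')
m=(im.max(2)<45).astype(np.uint8);m[:,:225]=0;m[:,300:]=0;m[275:]=0
n,l,s,c=cv2.connectedComponentsWithStats(m)
for j in range(1,n):
    if s[j,4]>150: print(s[j],c[j], [onz('wrist',i,*c[j],z).round(1) for z in (180,192,204,216,228,240)])
R=np.array(i['R']);print(-R.T@i['t'],foc(i))
cv2.imwrite('pics/w4b.png',cv2.resize(im,(600,450)))
E
```

```text
[ 242  216   40   39 1052] [261.39638783 233.82129278] [array([390.9, -90.5, 180. ]), array([397. , -90.1, 192. ]), array([403.1, -89.6, 204. ]), array([409.1, -89.1, 216. ]), array([415.2, -88.7, 228. ]), array([421.3, -88.2, 240. ])]
[495.85315813 -82.59112857 387.29882816] 297.3186396354542
```

View pics/w4b.png

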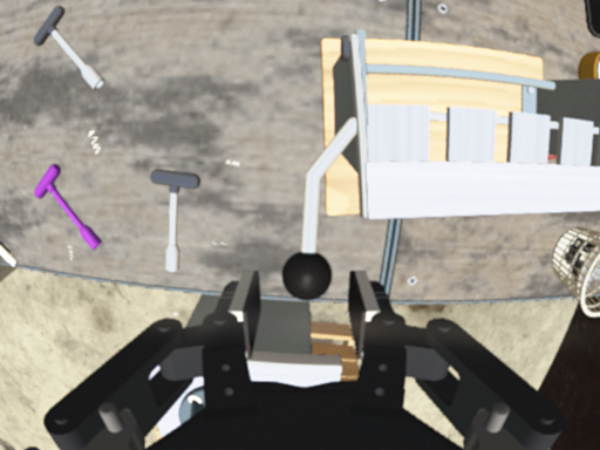

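```bash
python3 - <<'E'
from h import *
i=info('w4');k=512/600
for l,u,v,z in[('bdL rear',322,39,24),('bdR rear',543,58,24),('bd L front',327,216,24),('k2 handle',152,176,9),('k2h',199,180,9),('k2 sock',171,271,9),('slot1 rear',438,108,180),('slot2r',506,111,180)]:
    print(l,onz('wrist',i,u*k,v*k,z).round(1))
i=info('w2')
for l,u,v,z in[('bdL rear',326,23,24),('bd L front',326,206,24),('k2 handle',146,173,9),('k2h',195,178,9),('slot1 rear',447,88,180),('knob',301,243,192)]:
    print(l,onz('wrist',i,u*k,v*k,z).round(1))
E
```

```text
bdL rear [572.5 -96.8  24. ]
bdR rear [ 599.3 -365.3   24. ]
bd L front [ 383.9 -114.7   24. ]
k2 handle [416.7  91.3   9. ]
k2h [413.7  32.    9. ]
k2 sock [294.8  74.9   9. ]
slot1 rear [ 505.5 -164.7  180. ]
slot2r [ 511.4 -214.9  180. ]
bdL rear [580.1 -99.6  24. ]
bd L front [ 392.7 -111.9   24. ]
k2 handle [416.6  92.7   9. ]
k2h [412.5  32.4   9. ]
slot1 rear [ 512.4 -164.4  180. ]
knob [418.6 -86.4 192. ]
```

{"method": "step_arm", "body": {
  "dp": [
    [-0.5,-0.1,0],
    [0,0,-1.5],
    [0,0,-1.5],
    [0,0,-1.35],
    [0,0,0]
  ],
  "roll": [0.035,0,0,0,0]
}}

```text
time: 6.12
ee_pos: [412.8, -88.2, 210.5]
eef_rot: [0.999, 0.048, -0.001, -0.001]
contact_force: [-1.0, -0.1, -0.2]
gripper_width: 41.1
grip_force: 0.0
```

{"method": "step_arm", "body": {
  "dp": [
    [0,0,0],
    [0,0,0],
    [0,0,0],
    [0,0,0],
    [0,0,0]
  ],
  "roll": [0,0,0,0,0],
  "hand": 0.15
}}

```text
time: 6.53
ee_pos: [414.1, -89.1, 212.2]
eef_rot: [0.999, 0.047, 0.001, 0.001]
contact_force: [0.7, -2.2, 0.9]
gripper_width: 23.5
grip_force: 58.7
```

```bash
python3 - <<'E'
from h import *
st();i,im=shot('wrist','w5')
cv2.imwrite('pics/w5b.png',cv2.resize(im[130:330,150:370],(660,600),interpolation=cv2.INTER_CUBIC))
th=np.append(np.arange(.30,2.3,.1),[2.3,2.34])
r=-125*np.cos(th);z=125*np.sin(th)
P=np.stack([r*.995,r*.095,z],1)
print((np.diff(P,axis=0)/10).round(2).tolist())
E
```

```text
t6.5 p [414.1 -89.1 212.2] yaw 0.095 w 23.5 gf 58.7 F [ 0.7 -2.2  0.9]
[[0.43, 0.04, 1.17], [0.54, 0.05, 1.13], [0.65, 0.06, 1.07], [0.75, 0.07, 0.99], [0.85, 0.08, 0.91], [0.93, 0.09, 0.82], [1.01, 0.1, 0.73], [1.08, 0.1, 0.62], [1.13, 0.11, 0.51], [1.18, 0.11, 0.39], [1.21, 0.12, 0.27], [1.23, 0.12, 0.15], [1.24, 0.12, 0.03], [1.24, 0.12, -0.1], [1.22, 0.12, -0.22], [1.2, 0.11, -0.34], [1.15, 0.11, -0.46], [1.1, 0.11, -0.58], [1.04, 0.1, -0.68], [0.97, 0.09, -0.78], [0.36, 0.03, -0.34]]
```

View pics/w5b.png

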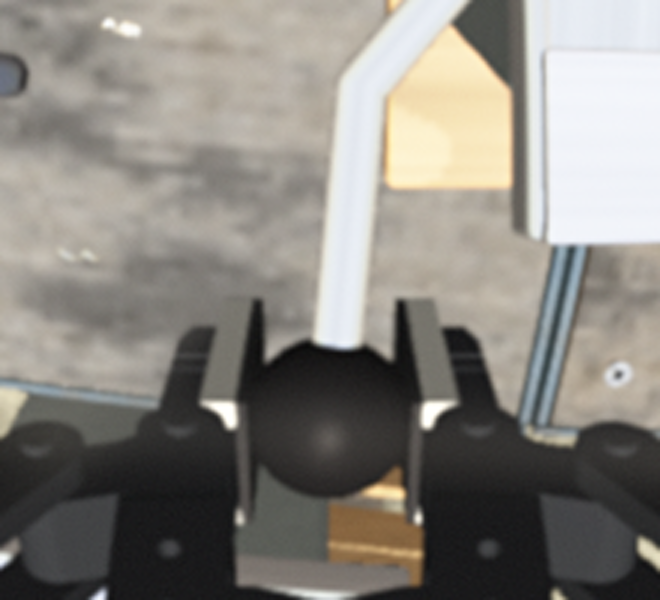

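{"method": "step_arm", "body": {
  "dp": [
    [0.43,0.04,1.17],
    [0.54,0.05,1.13],
    [0.65,0.06,1.07],
    [0.75,0.07,0.99],
    [0,0,0]
  ],
  "roll": [0,0,0,0,0]
}}

```text
time: 7.0
ee_pos: [437.4, -86.5, 256.2]
eef_rot: [0.999, 0.048, 0.0, 0.0]
contact_force: [-1.9, -3.2, -0.5]
gripper_width: 23.2
grip_force: 59.2
```

{"method": "step_arm", "body": {
  "dp": [
    [0.85,0.08,0.91],
    [0.93,0.09,0.82],
    [1.01,0.1,0.73],
    [1.08,0.1,0.62],
    [1.13,0.11,0.51]
  ],
  "roll": [0,0,0,0,0]
}}

```text
time: 7.42
ee_pos: [485.3, -81.2, 289.6]
eef_rot: [0.999, 0.047, -0.002, -0.0]
contact_force: [0.8, -3.3, -9.5]
gripper_width: 23.1
grip_force: 59.1
```

{"method": "step_arm", "body": {
  "dp": [
    [1.18,0.11,0.39],
    [1.21,0.12,0.27],
    [1.23,0.12,0.15],
    [1.24,0.12,0.03],
    [1.24,0.12,-0.1]
  ],
  "roll": [0,0,0,0,0]
}}

```text
time: 7.83
ee_pos: [548.2, -75.1, 297.9]
eef_rot: [0.999, 0.047, -0.0, -0.001]
contact_force: [0.2, -0.9, -0.6]
gripper_width: 12.7
grip_force: 0.0
```

{"method": "step_arm", "body": {
  "dp": [
    [1.22,0.12,-0.22],
    [1.2,0.11,-0.34],
    [1.15,0.11,-0.46],
    [1.1,0.11,-0.58],
    [1.04,0.1,-0.68]
  ],
  "roll": [0,0,0,0,0]
}}

```text
time: 8.25
ee_pos: [605.9, -69.9, 274.8]
eef_rot: [0.999, 0.047, 0.0, -0.0]
contact_force: [0.2, 0.6, 0.1]
gripper_width: 12.9
grip_force: 0.0
```

{"method": "step_arm", "body": {
  "dp": [
    [0.97,0.09,-0.78],
    [0,0,0],
    [0,0,0]
  ],
  "roll": [0,0,0]
}}

```text
time: 8.5
ee_pos: [614.4, -69.0, 266.4]
eef_rot: [0.999, 0.048, -0.001, -0.0]
contact_force: [-0.4, -0.1, 0.6]
gripper_width: 12.7
grip_force: 0.0
```

{"method": "step_arm", "body": {
  "dp": [
    [0,0,3.5],
    [0,0,3.5],
    [-2,0,2],
    [-3.5,0,0],
    [-3.5,0,0]
  ],
  "roll": [0,0,0,0,0],
  "hand": 0.0
}}

```text
time: 8.92
ee_pos: [524.5, -69.6, 359.7]
eef_rot: [0.999, 0.048, 0.002, 0.001]
contact_force: [0.1, -0.4, -0.3]
gripper_width: 0.2
grip_force: 0.0
```

{"method": "step_arm", "body": {
  "dp": [
    [-3.5,0,0],
    [-3.5,0,0],
    [-3,0,0],
    [-2.5,0,0],
    [0,0,0]
  ],
  "roll": [0,0,0,0,0]
}}

```text
time: 9.33
ee_pos: [394.2, -67.8, 357.7]
eef_rot: [0.999, 0.047, -0.002, -0.0]
contact_force: [0.4, 0.9, 0.7]
gripper_width: 0.2
grip_force: 0.0
```

```bash
python3 - <<'E'
from h import *
st();i,im=shot('wrist','w6');k,km=shot('top','t6');sc,sm=shot('scene','s6')
a=cv2.resize(im,(512,384));b=cv2.resize(km[170:266,260:380],(288,230),interpolation=cv2.INTER_CUBIC)
c=np.zeros((384,800,3),np.uint8);c[:,:512]=a;c[:230,512:]=b;
c[230:,512:]=cv2.resize(sm[150:227,230:374],(288,154),interpolation=cv2.INTER_CUBIC)
cv2.imwrite('pics/m6.png',c)
E
```

```text
t9.3 p [394.2 -67.8 357.7] yaw 0.094 w 0.2 gf 0.0 F [0.4 0.9 0.7]
```

View pics/m6.png

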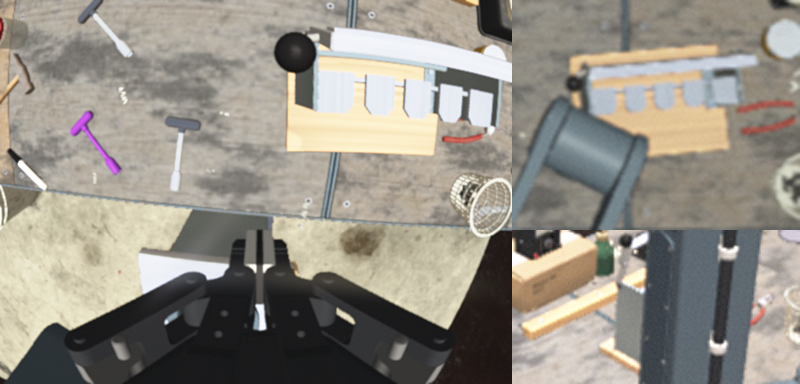

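```bash
python3 - <<'E'
from h import *
i=info('w6');t=camera_info('top')
c1,d1=ray('wrist',i,295,53);c2,d2=ray('top',t,285.4,205.3)
x=np.linalg.lstsq(np.stack([d1,-d2],1),c2-c1,rcond=None)[0];print('knob',c1+d1*x[0],c2+d2*x[1])
for u,v in[(287,68),(285,149),(434,155)]:print('bd',onz('wrist',i,u,v,24).round(1))
for u,v in[(354,74+3),(393,82)]:print('slot rear',onz('wrist',i,u,v,180).round(1))
E
```

```text
knob [502.37741258 -81.1523839  285.80449889] [502.00217773 -82.07896    285.84489192]
bd [515.7 -98.2  24. ]
bd [ 387.9 -108.6   24. ]
bd [ 410.4 -381.4   24. ]
slot rear [ 502. -157.  180.]
slot rear [ 504.9 -203.   180. ]
```

{"method": "step_arm", "body": {
  "dp": [
    [1.5,-0.4,-1.3],
    [1.5,-0.4,-1.3],
    [1.5,-0.4,-1.3],
    [1.6,-0.4,-1.3],
    [0,0,0]
  ],
  "roll": [0,0,0,0,0]
}}

```text
time: 9.9
ee_pos: [463.6, -86.1, 303.4]
eef_rot: [0.999, 0.048, -0.001, -0.0]
contact_force: [-0.7, -0.1, 0.3]
gripper_width: -0.2
grip_force: 0.0
```

{"method": "step_arm", "body": {
  "dp": [
    [1.3,0.1,0.2],
    [1.3,0.1,0.2],
    [1.3,0.1,0.1],
    [1.2,0.1,0],
    [1.2,0.1,-0.1]
  ],
  "roll": [0,0,0,0,0]
}}

```text
time: 10.32
ee_pos: [524.6, -80.0, 310.3]
eef_rot: [0.999, 0.048, -0.0, 0.0]
contact_force: [-1.3, 0.2, 0.3]
gripper_width: 0.3
grip_force: 0.5
```

{"method": "step_arm", "body": {
  "dp": [
    [1.2,0.1,-0.2],
    [1.2,0.1,-0.3],
    [1.2,0.1,-0.5],
    [1.1,0.1,-0.5],
    [1,0.1,-0.6]
  ],
  "roll": [0,0,0,0,0]
}}

```text
time: 10.73
ee_pos: [581.9, -75.1, 288.1]
eef_rot: [0.999, 0.047, 0.0, 0.0]
contact_force: [0.0, 0.2, 0.2]
gripper_width: -0.0
grip_force: 0.2
```

{"method": "step_arm", "body": {
  "dp": [
    [0.7,0,-0.6],
    [0.4,0,-0.5],
    [0,0,0]
  ],
  "roll": [0,0,0]
}}

```text
time: 10.98
ee_pos: [591.8, -75.1, 275.8]
eef_rot: [0.999, 0.047, -0.001, -0.0]
contact_force: [-0.3, 0.1, -0.9]
gripper_width: -0.0
grip_force: 0.0
```

{"method": "step_arm", "body": {
  "dp": [
    [0.5,0,-0.4],
    [0.5,0,-0.4],
    [0,0,0]
  ],
  "roll": [0,0,0]
}}

```text
time: 11.23
ee_pos: [601.1, -75.0, 269.1]
eef_rot: [0.999, 0.047, -0.001, -0.0]
contact_force: [-3.8, 0.4, 2.8]
gripper_width: -0.4
grip_force: 2.1
```

{"method": "step_arm", "body": {
  "dp": [
    [0.4,0,-0.4],
    [0.4,0,-0.4],
    [0,0,0]
  ],
  "roll": [0,0,0]
}}

```text
time: 11.48
ee_pos: [609.7, -75.3, 261.2]
eef_rot: [0.999, 0.047, -0.0, -0.0]
contact_force: [-3.5, 0.3, 2.5]
gripper_width: -0.4
grip_force: 2.0
```

```bash
python3 - <<'E'
from h import *
st();i,im=shot('wrist','w7')
k,km=shot('top','t7');sc,sm=shot('scene','s7')
a=cv2.resize(im,(512,384));b=cv2.resize(km[170:266,260:380],(288,230),interpolation=cv2.INTER_CUBIC)
c=np.zeros((384,800,3),np.uint8);c[:,:512]=a;c[:230,512:]=b;
c[230:,512:]=cv2.resize(sm[150:227,230:374],(288,154),interpolation=cv2.INTER_CUBIC)
cv2.imwrite('pics/m7.png',c)
E
```

```text
t11.5 p [609.7 -75.3 261.2] yaw 0.095 w -0.4 gf 2.0 F [-3.5  0.3  2.5]
```

View pics/m7.png

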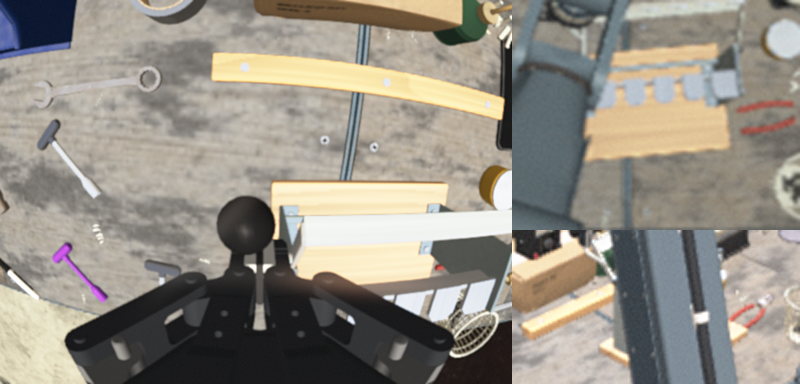

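{"method": "step_arm", "body": {
  "dp": [
    [-1,0,3],
    [-2.5,1.5,2],
    [-2.5,1.9,0],
    [-2.5,1.9,0],
    [-2.5,1.9,0]
  ],
  "roll": [-0.02,-0.02,-0.02,-0.02,-0.02],
  "hand": 1.0
}}

```text
time: 12.05
ee_pos: [500.2, -2.9, 312.4]
eef_rot: [1.0, -0.004, 0.003, 0.0]
contact_force: [0.3, 0.5, 0.0]
gripper_width: 60.4
grip_force: 0.0
```

{"method": "step_arm", "body": {
  "dp": [
    [-2.5,1.9,-2],
    [-2.5,1.9,-3],
    [-2,1.7,-3],
    [-1.5,1,-3],
    [0,0,-3]
  ],
  "roll": [-0.02,-0.02,-0.01,0,0]
}}

```text
time: 12.47
ee_pos: [412.8, 63.0, 172.4]
eef_rot: [1.0, -0.027, 0.0, -0.0]
contact_force: [-0.4, -0.5, 0.4]
gripper_width: 85.5
grip_force: 0.0
```

{"method": "step_arm", "body": {
  "dp": [
    [0,0,0],
    [0,0,0]
  ],
  "roll": [0,0]
}}

```text
time: 12.63
ee_pos: [416.5, 61.0, 172.5]
eef_rot: [1.0, -0.028, -0.0, -0.0]
contact_force: [0.2, 0.1, 1.2]
gripper_width: 85.6
grip_force: 0.0
```

```bash
cat >> h.py <<'E'
def key(i,im,X,r=80):
    """dark handle bar near predicted point X -> centre, ends dir, length; z=9"""
    u,v=proj('wrist',i,X);g=im.astype(int)
    m=((g.max(2)<95)&(g[...,0]-g[...,2]>-4)).astype(np.uint8)
    m=cv2.morphologyEx(m,cv2.MORPH_OPEN,np.ones((3,3)))
    n,l,s,c=cv2.connectedComponentsWithStats(m);out=[]
    for j in range(1,n):
        if s[j,4]>80 and np.hypot(*(c[j]-[u,v]))<r:
            rc=cv2.minAreaRect(np.argwhere(l==j)[:,::-1].astype(np.float32))
            b=cv2.boxPoints(rc);e=[(b[k]+b[(k+1)%4])/2 for k in range(4)]
            a,bb=(e[0],e[2]) if np.hypot(*(e[0]-e[2]))>np.hypot(*(e[1]-e[3])) else (e[1],e[3])
            A,B=onz('wrist',i,*a,9),onz('wrist',i,*bb,9)
            C=onz('wrist',i,*rc[0],9)
            print('handle px',np.round(rc[0]),'rect',np.round(rc[1]),'C',C.round(1),'len %.1f'%np.linalg.norm(A-B),'dir',((A-B)/np.linalg.norm(A-B)).round(3), 'yaw %.3f'%np.arctan((A-B)[0]/-(A-B)[1]))
E
python3 - <<'E'
from h import *
s=st();print(s['qpos']);i,im=shot('wrist','w8');print(proj('wrist',i,[414.5,61.5,9]));key(i,im,[414.5,61.5,9]);print('A');key(i,im,[616,253.5,9],60)
E
```

```text
t12.6 p [416.5  61.  172.5] yaw -0.055 w 85.6 gf 0.0 F [0.2 0.1 1.2]
[-1.21504816e-01  3.79830127e-01  1.99919912e+00  3.14617119e-04
  7.62617949e-01  1.50435374e+00]
(np.float64(259.29507441417235), np.float64(172.70749343228985))
A
```

```bash
python3 - <<'E'
from h import *
im=cv2.imread('pics/w8.png');print(im[150:200:5,259].tolist());print(im[172,215:305:6].tolist())
E
```

```text
[[150, 159, 163], [156, 163, 165], [149, 155, 160], [95, 97, 102], [132, 119, 118], [137, 123, 117], [133, 124, 119], [144, 129, 124], [246, 241, 236], [247, 242, 238]]
[[171, 182, 187], [162, 171, 176], [161, 169, 174], [134, 121, 116], [137, 120, 114], [137, 119, 115], [136, 120, 115], [136, 121, 115], [137, 123, 118], [136, 121, 117], [135, 121, 116], [135, 121, 115], [130, 130, 133], [174, 183, 187], [170, 176, 182]]
```

```bash
sed -i "s/m=((g.max(2)<95).*/m=((g.max(2)<175)\&(g[...,0]-g[...,2]>5)).astype(np.uint8)/" h.py; python3 - <<'E'
from h import *
i=info('w8');im=cv2.imread('pics/w8.png')
key(i,im,[414.5,61.5,9]);print('A');key(i,im,[616,253.5,9],60)
E
```

```text
handle px [258. 178.] rect [55. 20.] C [408.8  62.8   9. ] len 57.3 dir [0.092 0.996 0.   ] yaw -0.092
A
handle px [72. 16.] rect [15. 38.] C [611.6 260.3   9. ] len 43.0 dir [ 0.711 -0.703  0.   ] yaw 0.792
```

{"method": "step_arm", "body": {
  "dp": [
    [-0.55,0.1,-3.5],
    [0,0,-3.5],
    [0,0,-3.5],
    [0,0,-2.5],
    [0,0,0]
  ],
  "roll": [-0.015,0,0,0,0]
}}

```text
time: 13.1
ee_pos: [411.6, 61.4, 40.6]
eef_rot: [0.999, -0.036, -0.001, -0.0]
contact_force: [-0.2, 0.4, -0.7]
gripper_width: 85.5
grip_force: 0.0
```

{"method": "step_arm", "body": {
  "dp": [
    [0,0,-1.5],
    [0,0,-1],
    [0,0,-0.8],
    [0,0,0],
    [0,0,0]
  ],
  "roll": [0,0,0,0,0]
}}

```text
time: 13.52
ee_pos: [411.9, 61.7, 11.0]
eef_rot: [0.999, -0.035, 0.002, 0.0]
contact_force: [0.5, 0.1, 0.3]
gripper_width: 85.5
grip_force: 0.0
```

```bash
python3 - <<'E'
from h import *
st();i,im=shot('wrist','w9');key(i,im,[411,62,9],90);print(proj('wrist',i,[411,62,9]))
g=im.astype(int);m=(g.max(2)<175)&(g[...,0]-g[...,2]>5)
cv2.imwrite('pics/w9b.png',cv2.resize(im[160:384,140:380],(640,597),interpolation=cv2.INTER_CUBIC))
E
```

```text
t13.5 p [411.9  61.7  11. ] yaw -0.071 w 85.5 gf 0.0 F [0.5 0.1 0.3]
handle px [259. 258.] rect [114.  36.] C [407.5  62.6   9. ] len 60.6 dir [0.088 0.996 0.   ] yaw -0.088
(np.float64(259.482577581075), np.float64(252.42785384787038))
```

View pics/w9b.png

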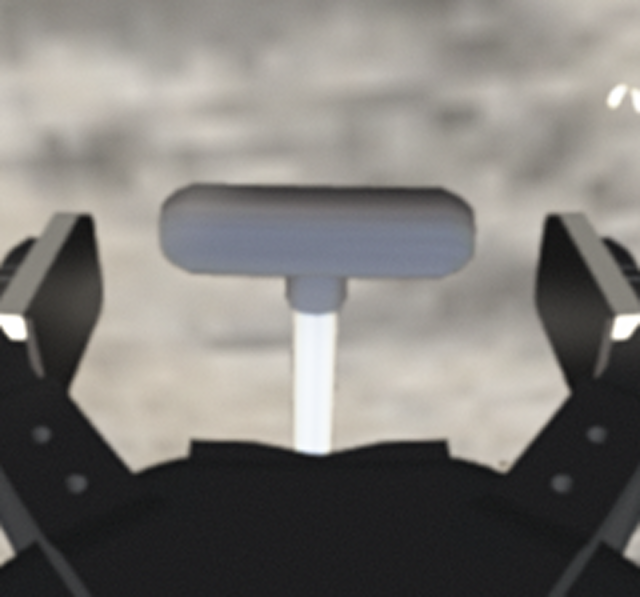

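{"method": "step_arm", "body": {
  "dp": [
    [0.28,0.05,-0.2],
    [0,0,0]
  ],
  "roll": [0,0],
  "hand": 0.72
}}

```text
time: 13.73
ee_pos: [414.5, 62.4, 8.6]
eef_rot: [0.999, -0.035, 0.001, 0.0]
contact_force: [1.4, 0.7, -0.0]
gripper_width: 64.1
grip_force: 0.0
```

{"method": "step_arm", "body": {
  "dp": [
    [0,0,0],
    [0,0,0],
    [0,0,0],
    [0,0,0],
    [0,0,0]
  ],
  "roll": [0,0,0,0,0],
  "hand": 0.45
}}

```text
time: 14.15
ee_pos: [414.1, 62.8, 9.2]
eef_rot: [0.999, -0.035, 0.002, 0.0]
contact_force: [0.5, 3.0, 11.5]
gripper_width: 55.8
grip_force: 61.0
```

{"method": "step_arm", "body": {
  "dp": [
    [0,0,1],
    [0,0,2],
    [0,0,3],
    [0,0,3],
    [0,0,3]
  ],
  "roll": [0,0,0,0,0]
}}

```text
time: 14.57
ee_pos: [412.4, 62.6, 129.0]
eef_rot: [0.999, -0.035, -0.001, -0.0]
contact_force: [0.9, 0.4, -2.7]
gripper_width: 55.6
grip_force: 64.4
```

{"method": "step_arm", "body": {
  "dp": [
    [0,0,3],
    [0,0,2],
    [0,0,0],
    [0,0,0]
  ],
  "roll": [0,0,0,0],
  "hand": 0.63
}}

```text
time: 14.9
ee_pos: [413.3, 62.5, 178.6]
eef_rot: [0.999, -0.035, 0.002, 0.0]
contact_force: [0.1, -0.5, -4.2]
gripper_width: 56.3
grip_force: 49.8
```

{"method": "step_arm", "body": {
  "dp": [
    [0,0,0],
    [0,0,0],
    [0,0,0]
  ],
  "roll": [0,0,0],
  "hand": 0.65
}}

```text
time: 15.15
ee_pos: [412.0, 62.6, 176.5]
eef_rot: [0.999, -0.035, -0.002, -0.0]
contact_force: [0.6, 0.6, -3.3]
gripper_width: 56.4
grip_force: 52.3
```

{"method": "step_arm", "body": {
  "dp": [
    [0,0,0],
    [0,0,0],
    [0,0,0]
  ],
  "roll": [0,0,0],
  "hand": 0.665
}}

```text
time: 15.4
ee_pos: [412.8, 62.5, 177.4]
eef_rot: [0.999, -0.035, -0.001, -0.0]
contact_force: [0.0, 0.2, -2.5]
gripper_width: 56.4
grip_force: 41.2
```

{"method": "step_arm", "body": {
  "dp": [
    [0,0,0],
    [0,0,0],
    [0,0,0]
  ],
  "roll": [0,0,0],
  "hand": 0.675
}}

```text
time: 15.65
ee_pos: [412.6, 62.6, 177.8]
eef_rot: [0.999, -0.035, -0.001, -0.0]
contact_force: [-0.9, 0.5, -3.6]
gripper_width: 57.9
grip_force: 24.5
```

{"method": "step_arm", "body": {
  "dp": [
    [0,0,0],
    [0,0,0],
    [0,0,0]
  ],
  "roll": [0,0,0],
  "hand": 0.682
}}

```text
time: 15.9
ee_pos: [413.5, 62.4, 178.1]
eef_rot: [0.999, -0.035, 0.0, 0.0]
contact_force: [-0.6, 0.5, -3.3]
gripper_width: 58.3
grip_force: 15.0
```

{"method": "step_arm", "body": {
  "dp": [
    [0,0,0],
    [0,0,0],
    [0,0,0],
    [0,0,0],
    [0,0,0]
  ],
  "roll": [0,0,0,0,0],
  "hand": 0.684
}}

```text
time: 16.32
ee_pos: [413.2, 62.5, 178.0]
eef_rot: [0.999, -0.035, 0.0, 0.0]
contact_force: [-0.1, -0.9, -4.0]
gripper_width: 58.7
grip_force: 12.7
```

```bash
cat >> h.py <<'E'
def hang(i,im,p):
    g=im.astype(int);m=((g[...,0]-g[...,2]>3)&(g.max(2)>60)).astype(np.uint8)
    hu,hv=proj('wrist',i,p);print('handle pred',round(hu),round(hv))
    for d in(20,40,60,80,100,115):
        pu,pv=proj('wrist',i,[p[0],p[1],p[2]-d]);pv=int(round(pv))
        r=np.flatnonzero(m[pv,190:330])+190;print(d,'pred',round(pu),pv,'mask cols',(r.min(),r.max(),len(r)) if len(r) else None)
E
python3 - <<'E'
from h import *
s=st();i,im=shot('wrist','w10');hang(i,im,s['ee_pos']);
print([ (v,int((im[v,259].astype(int))[0]),int(im[v,259][2])) for v in range(150,330,8)])
E
```

```text
t16.3 p [413.2  62.5 178. ] yaw -0.070 w 58.7 gf 12.7 F [-0.1 -0.9 -4. ]
handle pred 260 253
20 pred 260 235 mask cols None
40 pred 260 221 mask cols None
60 pred 260 209 mask cols None
80 pred 260 199 mask cols None
100 pred 260 191 mask cols None
115 pred 260 185 mask cols (np.int64(251), np.int64(263), 5)
[(150, 164, 175), (158, 159, 170), (166, 139, 153), (174, 142, 157), (182, 234, 226), (190, 121, 134), (198, 121, 133), (206, 120, 133), (214, 120, 133), (222, 59, 59), (230, 73, 74), (238, 121, 115), (246, 144, 121), (254, 144, 122), (262, 177, 191), (270, 174, 188), (278, 173, 187), (286, 115, 116), (294, 98, 102), (302, 97, 102), (310, 97, 100), (318, 95, 99), (326, 92, 97)]
```

{"method": "step_arm", "body": {
  "dp": [
    [0,0,0],
    [0,0,1.5],
    [0.1,-1,1.5],
    [0.1,-1.5,1.5],
    [0.1,-1.5,1.5]
  ],
  "roll": [0,0.05,0.1,0.115,0.115],
  "hand": 0.64
}}

```text
time: 16.78
ee_pos: [415.7, 22.4, 238.5]
eef_rot: [0.987, 0.158, -0.0, -0.0]
contact_force: [-0.6, -0.3, -3.2]
gripper_width: 55.5
grip_force: 63.0
```

{"method": "step_arm", "body": {
  "dp": [
    [0.1,-1.5,1.5],
    [0.1,-1.5,1.5],
    [0.1,-1.5,1.5],
    [0.1,-1.5,1.5],
    [0.1,-1.5,1.5]
  ],
  "roll": [0.115,0.115,0.115,0.115,0.115]
}}

```text
time: 17.2
ee_pos: [420.5, -53.0, 313.5]
eef_rot: [0.903, 0.431, -0.0, -0.0]
contact_force: [-0.3, -0.0, -3.1]
gripper_width: 55.9
grip_force: 63.0
```

{"method": "step_arm", "body": {
  "dp": [
    [0.1,-1.5,1],
    [0.1,-1.5,0.7],
    [0.1,-1.5,0],
    [0.1,-1.5,0],
    [0.1,-1.5,0]
  ],
  "roll": [0.115,0.115,0.115,0.115,0.115]
}}

```text
time: 17.62
ee_pos: [425.6, -128.0, 329.9]
eef_rot: [0.743, 0.669, -0.0, -0.0]
contact_force: [0.6, -0.1, -3.2]
gripper_width: 56.3
grip_force: 63.0
```

{"method": "step_arm", "body": {
  "dp": [
    [0.1,-1.5,0],
    [0.1,-1.5,0],
    [0,0,0],
    [0,0,0]
  ],
  "roll": [0.1,0.1,0,0]
}}

```text
time: 17.95
ee_pos: [427.7, -157.6, 329.6]
eef_rot: [0.676, 0.737, 0.0, -0.001]
contact_force: [0.2, 0.1, -1.6]
gripper_width: 55.8
grip_force: 63.0
```

```bash
python3 - <<'E'
from h import *
st();i,im=shot('wrist','w11');cv2.imwrite('pics/w11b.png',cv2.resize(im,(800,600),interpolation=cv2.INTER_CUBIC))
E
```

```text
t17.9 p [ 427.7 -157.6  329.6] yaw 1.656 w 55.8 gf 63.0 F [ 0.2  0.1 -1.6]
```

View pics/w11b.png

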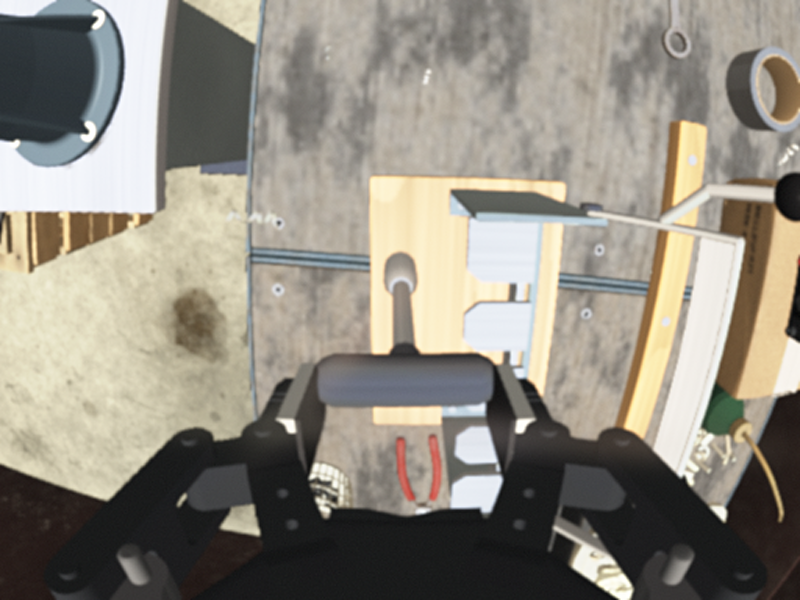

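```bash
python3 - <<'E'
from h import *
i=info('w11');k=.64
f=lambda l,u,v,z:print(l,onz('wrist',i,u*k,v*k,z).round(1))
for a in[('bd',371,178,24),('bd',565,183,24),('bd',373,424,24)]:f(*a)
for a in[('t1 front up',468,222,180),('t1 rear low',531,283,180),('t1 front low',478,282,180),('t2 rear up',531,303,180),('t2 rear low',528,351,180),('t3 rear up',527,370,180),('t2 front mid',465,327,180),('rail front s1',510,292,174),('hinge rod L?',592,208,186),('knob',797,197,279),('strip L',677,123,28),('strip R',620,425,28)]:f(*a)
p=np.array([427.7,-157.6,329.6])
for d in(-8,0,8,60,100,116):print(d,np.array(proj('wrist',i,p-[0,0,d]))/k)
E
```

```text
bd [ 390.7 -110.    24. ]
bd [577.5 -94.9  24. ]
bd [ 409.3 -377.3   24. ]
t1 front up [ 462.5 -120.7  180. ]
t1 rear low [ 508.6 -156.   180. ]
t1 front low [ 473.5 -158.4  180. ]
t2 rear up [ 510.9 -169.5  180. ]
t2 rear low [ 515.2 -204.1  180. ]
t3 rear up [ 517.2 -218.7  180. ]
t2 front mid [ 469.1 -189.7  180. ]
rail front s1 [ 497.1 -165.   174. ]
hinge rod L? [ 539.8 -102.   186. ]
knob [621.8 -69.  279. ]
strip L [694.9 -12.2  28. ]
strip R [ 706.2 -364.5   28. ]
-8 [407.70313275 411.6909033 ]
0 [407.58855788 398.66723425]
8 [407.48300132 386.75555521]
60 [406.96321465 329.24825865]
100 [406.69514628 300.29124053]
116 [406.60878155 291.05804275]
```

{"method": "step_arm", "body": {
  "dp": [
    [0.4,-1.2,-2],
    [0.4,-1.2,-2],
    [0.4,-1.2,-2],
    [0.3,-1.2,-2],
    [0.2,-1.0,-2.2]
  ],
  "roll": [-0.008,0,0,0,0]
}}

```text
time: 18.42
ee_pos: [445.6, -215.2, 227.5]
eef_rot: [0.678, 0.735, 0.0, 0.001]
contact_force: [-0.4, -0.2, -3.2]
gripper_width: 55.8
grip_force: 63.1
```

{"method": "step_arm", "body": {
  "dp": [
    [0,0,0],
    [0,0,0],
    [0,0,0]
  ],
  "roll": [0,0,0]
}}

```text
time: 18.67
ee_pos: [445.1, -214.5, 228.7]
eef_rot: [0.678, 0.735, 0.0, -0.0]
contact_force: [1.0, 0.4, -3.7]
gripper_width: 55.7
grip_force: 63.1
```

```bash
python3 - <<'E'
from h import *
s=st();i,im=shot('wrist','w12')
def line(x0,y0,x1,y1,z,n):
    for a in np.linspace(0,1,n):
        X=[x0+(x1-x0)*a,y0+(y1-y0)*a,z];u,v=proj('wrist',i,X);print((round(X[0]),round(X[1])),(round(u),round(v)),im[int(round(v)),int(round(u))].tolist(),end=' ')
    print()
x,y=s['ee_pos'][:2]
for z in(180,150,200):print(z);line(x-16,y,x+16,y,z,17)
print('slots z180 x=478, y');line(482,-150,486,-226,180,39)
E
```

```text
t18.7 p [ 445.1 -214.5  228.7] yaw 1.652 w 55.7 gf 63.1 F [ 1.   0.4 -3.7]
180
(429, -215) (236, 215) [193, 233, 249] (431, -215) (239, 216) [192, 232, 249] (433, -215) (242, 216) [192, 232, 249] (435, -215) (245, 216) [193, 233, 249] (437, -215) (248, 216) [183, 228, 247] (439, -215) (251, 216) [128, 154, 178] (441, -215) (254, 217) [110, 117, 123] (443, -215) (257, 217) [115, 122, 129] (445, -215) (260, 217) [109, 116, 122] (447, -215) (263, 217) [103, 110, 113] (449, -215) (266, 218) [166, 207, 238] (451, -215) (269, 218) [199, 237, 251] (453, -215) (272, 218) [197, 236, 251] (455, -215) (275, 218) [192, 233, 249] (457, -215) (278, 218) [195, 235, 250] (459, -215) (281, 219) [198, 236, 251] (461, -215) (284, 219) [198, 237, 251] 
150
(429, -215) (239, 200) [193, 233, 249] (431, -215) (242, 200) [190, 232, 249] (433, -215) (244, 200) [191, 231, 249] (435, -215) (247, 200) [186, 228, 247] (437, -215) (250, 200) [160, 199, 234] (439, -215) (252, 201) [113, 126, 141] (441, -215) (255, 201) [120, 130, 140] (443, -215) (258, 201) [112, 121, 129] (445, -215) (260, 201) [109, 117, 124] (4
[... 1762 characters left out ...]
227] (484, -192) (323, 189) [238, 231, 226] (484, -194) (323, 192) [238, 231, 226] (484, -196) (323, 195) [238, 231, 226] (485, -198) (322, 198) [240, 234, 229] (485, -200) (322, 201) [242, 236, 231] (485, -202) (322, 204) [239, 232, 228] (485, -204) (321, 207) [237, 228, 221] (485, -206) (321, 209) [210, 230, 244] (485, -208) (321, 212) [188, 230, 247] (485, -210) (321, 215) [186, 229, 247] (485, -212) (320, 218) [186, 230, 247] (485, -214) (320, 220) [186, 229, 247] (485, -216) (320, 223) [184, 228, 248] (486, -218) (319, 226) [109, 114, 117] (486, -220) (319, 228) [215, 205, 198] (486, -222) (319, 231) [239, 232, 224] (486, -224) (318, 234) [90, 92, 95] (486, -226) (318, 236) [62, 66, 68]
```

{"method": "step_arm", "body": {
  "dp": [
    [0,0,0],
    [0,0,0],
    [0,0,0]
  ],
  "roll": [0,0,0],
  "hand": 0.67
}}

```text
time: 18.97
ee_pos: [445.3, -215.3, 228.9]
eef_rot: [0.678, 0.735, 0.0, 0.001]
contact_force: [0.2, -0.8, -3.3]
gripper_width: 57.3
grip_force: 31.2
```

{"method": "step_arm", "body": {
  "dp": [
    [0.6,0,0],
    [0.6,0,0],
    [0.6,0,0],
    [0.6,0,0],
    [0,0,0]
  ],
  "roll": [0,0,0,0,0],
  "hand": 0.68
}}

```text
time: 19.38
ee_pos: [470.8, -215.9, 228.0]
eef_rot: [0.678, 0.735, 0.0, 0.001]
contact_force: [-0.2, 0.8, -2.7]
gripper_width: 57.9
grip_force: 17.5
```

```bash
cat >> h.py <<'E'
def line(i,im,a,b,n):
    for t in np.linspace(0,1,n):
        X=np.array(a)+(np.array(b)-a)*t;u,v=proj('wrist',i,X);print(X.round(0).astype(int).tolist(),im[int(round(v)),int(round(u))].tolist(),end='|')
    print()
E
python3 - <<'E'
from h import *
s=st();i,im=shot('wrist','w13');x,y,z=s['ee_pos']
# silhouette of handle along its mid column
u,v=proj('wrist',i,[x,y,z]);print(u,v);print([(r,im[r,int(u)-25].tolist(),im[r,int(u)+25].tolist()) for r in range(218,272,2)])
print('shaft z180');line(i,im,[x-12,y,180],[x+12,y,180],13)
E
```

```text
t19.4 p [ 470.8 -215.9  228. ] yaw 1.652 w 57.9 gf 17.5 F [-0.2  0.8 -2.7]
260.8771647250777 255.09199454039344
[(218, [189, 231, 248], [184, 229, 247]), (220, [190, 231, 248], [148, 184, 217]), (222, [189, 231, 248], [101, 108, 114]), (224, [192, 234, 250], [205, 196, 191]), (226, [140, 178, 215], [167, 158, 151]), (228, [63, 68, 81], [48, 46, 48]), (230, [72, 76, 85], [62, 62, 64]), (232, [82, 85, 90], [76, 75, 79]), (234, [93, 93, 97], [85, 85, 89]), (236, [101, 100, 103], [98, 97, 98]), (238, [104, 101, 100], [102, 97, 97]), (240, [110, 102, 100], [110, 101, 99]), (242, [115, 104, 101], [117, 104, 100]), (244, [118, 105, 100], [122, 106, 102]), (246, [122, 107, 103], [122, 107, 102]), (248, [118, 102, 99], [117, 103, 97]), (250, [115, 103, 98], [118, 103, 97]), (252, [117, 102, 99], [121, 106, 100]), (254, [122, 108, 104], [120, 106, 101]), (256, [114, 105, 102], [118, 107, 102]), (258, [110, 105, 103], [115, 107, 102]), (260, [115, 128, 143], [160, 152, 147]), (262, [180, 224, 248], [236, 229, 222]), (264, [188, 230, 248], [237, 230, 225]), (266, [187, 229, 247], [234, 225, 217]), (268, [185, 228, 246], [186, 179, 166]), (270, [183, 227, 245], [104, 108, 109])]
shaft z180
[459, -216, 180] [190, 231, 248]|[461, -216, 180] [189, 231, 248]|[463, -216, 180] [195, 235, 251]|[465, -216, 180] [135, 163, 189]|[467, -216, 180] [109, 116, 121]|[469, -216, 180] [112, 120, 125]|[471, -216, 180] [105, 113, 118]|[473, -216, 180] [102, 109, 112]|[475, -216, 180] [169, 211, 241]|[477, -216, 180] [189, 231, 248]|[479, -216, 180] [188, 231, 248]|[481, -216, 180] [192, 235, 252]|[483, -216, 180] [190, 235, 253]|
```

```bash
python3 - <<'E'
from h import *
i=info('w13');c,d=ray('wrist',i,260.5,243.7);d/=np.linalg.norm(d)
p=np.array([470.8,-215.9,228])
for R in(150,155,160,165):print(R,(c+d*R-p).round(1))
E
```

```text
150 [-0.7  6.9  0.3]
155 [-0.5  4.5 -4. ]
160 [-0.3  2.1 -8.4]
165 [ -0.1  -0.3 -12.8]
```

{"method": "step_arm", "body": {
  "dp": [
    [0.5,0.05,0],
    [0.5,0.05,0],
    [0.5,0.05,0],
    [0.6,0.05,0],
    [0,0,0]
  ],
  "roll": [0,0,0,0,0]
}}

```text
time: 19.85
ee_pos: [492.0, -214.1, 228.2]
eef_rot: [0.678, 0.735, 0.0, 0.002]
contact_force: [0.4, -1.2, -2.2]
gripper_width: 58.8
grip_force: 17.4
```

```bash
python3 - <<'E'
from h import *
s=st();i,im=shot('wrist','w14');x,y,z=s['ee_pos']
line(i,im,[x-12,y,182],[x+12,y,182],13)
print('tooth2 low edge / slot');line(i,im,[x-12,-196,180],[x-12,-224,180],15)
u,v=proj('wrist',i,[x,y,z]);c=im[:,int(u)-20].astype(int);print([(r,c[r].tolist()) for r in list(range(222,232))+list(range(256,264))])
E
```

```text
t19.9 p [ 492.  -214.1  228.2] yaw 1.652 w 58.8 gf 17.4 F [ 0.4 -1.2 -2.2]
[480, -214, 182] [194, 233, 249]|[482, -214, 182] [197, 235, 250]|[484, -214, 182] [194, 235, 251]|[486, -214, 182] [131, 158, 183]|[488, -214, 182] [98, 105, 111]|[490, -214, 182] [102, 109, 112]|[492, -214, 182] [96, 102, 106]|[494, -214, 182] [95, 100, 105]|[496, -214, 182] [157, 198, 233]|[498, -214, 182] [191, 234, 251]|[500, -214, 182] [198, 239, 254]|[502, -214, 182] [155, 191, 224]|[504, -214, 182] [159, 163, 161]|
tooth2 low edge / slot
[480, -196, 180] [236, 230, 226]|[480, -198, 180] [237, 231, 228]|[480, -200, 180] [238, 232, 230]|[480, -202, 180] [237, 231, 229]|[480, -204, 180] [233, 226, 223]|[480, -206, 180] [210, 232, 246]|[480, -208, 180] [195, 233, 249]|[480, -210, 180] [195, 233, 249]|[480, -212, 180] [194, 233, 249]|[480, -214, 180] [193, 233, 249]|[480, -216, 180] [191, 232, 249]|[480, -218, 180] [137, 165, 193]|[480, -220, 180] [194, 187, 184]|[480, -222, 180] [106, 102, 101]|[480, -224, 180] [56, 57, 63]|
[(222, [150, 183, 217]), (223, [125, 143, 163]), (224, [139, 141, 146]), (225, [165, 160, 159]), (226, [148, 143, 139]), (227, [96, 92, 93]), (228, [59, 61, 65]), (229, [60, 61, 65]), (230, [65, 66, 71]), (231, [72, 74, 78]), (256, [117, 106, 103]), (257, [114, 104, 102]), (258, [114, 106, 103]), (259, [110, 106, 105]), (260, [124, 119, 119]), (261, [181, 171, 167]), (262, [231, 219, 213]), (263, [236, 230, 226])]
```

{"method": "step_arm", "body": {
  "dp": [
    [0,0,-0.8],
    [0,0,-0.8],
    [0,0,-0.7],
    [0,0,-0.4],
    [0,0,0]
  ],
  "roll": [0,0,0,0,0]
}}

```text
time: 20.32
ee_pos: [489.6, -213.7, 199.6]
eef_rot: [0.678, 0.735, -0.0, -0.001]
contact_force: [0.5, -3.0, -4.8]
gripper_width: 58.2
grip_force: 17.4
```

{"method": "step_arm", "body": {
  "dp": [
    [0,0,-0.2],
    [0,0,-0.2],
    [0,0,-0.2],
    [0,0,0]
  ],
  "roll": [0,0,0,0]
}}

```text
time: 20.65
ee_pos: [490.5, -214.0, 195.0]
eef_rot: [0.678, 0.735, 0.0, 0.001]
contact_force: [0.6, -3.4, -3.2]
gripper_width: 58.1
grip_force: 17.5
```

{"method": "step_arm", "body": {
  "dp": [
    [0,-0.1,-0.2],
    [0,-0.1,-0.2],
    [0,0,0]
  ],
  "roll": [0,0,0]
}}

```text
time: 20.9
ee_pos: [489.9, -215.1, 190.5]
eef_rot: [0.678, 0.735, 0.0, -0.0]
contact_force: [0.1, -1.7, -2.5]
gripper_width: 58.4
grip_force: 17.5
```

{"method": "step_arm", "body": {
  "dp": [
    [0,0,-0.2],
    [0,0,-0.1],
    [0,0,0]
  ],
  "roll": [0,0,0]
}}

```text
time: 21.15
ee_pos: [490.4, -216.1, 189.0]
eef_rot: [0.678, 0.735, -0.0, 0.001]
contact_force: [-1.7, -2.3, 5.4]
gripper_width: 58.1
grip_force: 17.8
```

{"method": "step_arm", "body": {
  "dp": [
    [0,0,0],
    [0,0,0],
    [0,0,0]
  ],
  "roll": [0,0,0],
  "hand": 0.72
}}

```text
time: 21.4
ee_pos: [489.6, -214.6, 187.7]
eef_rot: [0.678, 0.735, 0.0, -0.001]
contact_force: [0.2, 0.4, 0.2]
gripper_width: 61.3
grip_force: 0.0
```

{"method": "step_arm", "body": {
  "dp": [
    [0,0,0],
    [0,0,0],
    [0,0,0.5],
    [0,0,1.5],
    [0,0,3]
  ],
  "roll": [0,0,0,0,0],
  "hand": 0.85
}}

```text
time: 21.82
ee_pos: [488.0, -214.0, 235.6]
eef_rot: [0.678, 0.735, -0.0, -0.004]
contact_force: [0.9, -0.3, 0.5]
gripper_width: 72.9
grip_force: 0.0
```

{"method": "step_arm", "body": {
  "dp": [
    [0,0,3],
    [0,0,3],
    [0,0,3],
    [0,0,0],
    [0,0,0]
  ],
  "roll": [0,0,0,0,0]
}}

```text
time: 22.23
ee_pos: [490.8, -215.9, 330.3]
eef_rot: [0.678, 0.735, 0.0, 0.003]
contact_force: [-0.0, 0.1, 0.1]
gripper_width: 72.2
grip_force: 0.0
```

```bash
cat >> h.py <<'E'
def hung(i,im,X):
    "dark handle blob near X, unprojected at z=186"
    u,v=proj('wrist',i,X);g=im.astype(int)
    m=((g.max(2)<150)&(abs(g[...,0]-g[...,2])<32)&(g[...,0]-g[...,2]>-12)).astype(np.uint8)
    r=np.zeros_like(m);U,V=int(u),int(v);r[max(V-45,0):V+45,max(U-60,0):U+60]=1
    m=cv2.morphologyEx(m*r,cv2.MORPH_OPEN,np.ones((5,5)))
    n,l,s,c=cv2.connectedComponentsWithStats(m)
    for j in range(1,n):
        if s[j,4]>200:
            q=cv2.minAreaRect(np.argwhere(l==j)[:,::-1].astype(np.float32));b=cv2.boxPoints(q)
            W=[onz('wrist',i,*p,186)[:2] for p in b]
            print('blob',np.round(q[0]),np.round(q[1]),'C',onz('wrist',i,*q[0],186).round(1),'sides',np.linalg.norm(W[0]-W[1]).round(1),np.linalg.norm(W[1]-W[2]).round(1),'angs',np.arctan2(*(W[1]-W[0])[::-1]).round(2))
E
python3 - <<'E'
from h import *
s=st();i,im=shot('wrist','w15');print(proj('wrist',i,[490.5,-212,186]));hung(i,im,[490.5,-212,186])
E
```

```text
t22.2 p [ 490.8 -215.9  330.3] yaw 1.652 w 72.2 gf 0.0 F [-0.   0.1  0.1]
(np.float64(259.4448573730321), np.float64(172.79238056269304))
blob [258. 172.] [17. 59.] C [ 488.6 -211.9  186. ] sides 56.4 17.0 angs 0.08
```

{"method": "step_arm", "body": {
  "dp": [
    [0.5,3,0.5],
    [0.5,3,0],
    [0.5,3,0],
    [0.5,3,0],
    [0.5,3,0]
  ],
  "roll": [-0.05,-0.05,-0.05,-0.05,-0.05],
  "hand": 1.0
}}

```text
time: 22.7
ee_pos: [514.0, -63.8, 331.0]
eef_rot: [0.765, 0.644, -0.001, -0.002]
contact_force: [-0.4, -0.1, 0.8]
gripper_width: 85.4
grip_force: 0.0
```

{"method": "step_arm", "body": {
  "dp": [
    [0.8,3,0],
    [0.8,3,0],
    [0.8,3,0],
    [0.8,3,-1],
    [0.8,3,-1.5]
  ],
  "roll": [-0.05,-0.05,-0.05,-0.05,-0.05]
}}

```text
time: 23.12
ee_pos: [555.2, 86.1, 307.2]
eef_rot: [0.839, 0.544, -0.0, -0.0]
contact_force: [1.1, -0.7, 0.1]
gripper_width: 85.3
grip_force: 0.0
```

{"method": "step_arm", "body": {
  "dp": [
    [0.9,3,-2],
    [0.9,3,-2],
    [0.9,3,-2],
    [0.9,3,-2],
    [0.9,3,-2]
  ],
  "roll": [-0.05,-0.05,-0.05,-0.05,-0.05]
}}

```text
time: 23.53
ee_pos: [598.7, 235.7, 204.7]
eef_rot: [0.901, 0.435, -0.002, -0.001]
contact_force: [0.5, 0.1, 0.8]
gripper_width: 85.3
grip_force: 0.0
```

{"method": "step_arm", "body": {
  "dp": [
    [1,1.5,-2.5],
    [0,0,-2],
    [0,0,0],
    [0,0,0]
  ],
  "roll": [-0.05,-0.03,0,0]
}}

```text
time: 23.87
ee_pos: [607.8, 249.1, 160.0]
eef_rot: [0.917, 0.4, -0.004, -0.001]
contact_force: [-0.5, -0.4, 0.2]
gripper_width: 85.6
grip_force: 0.0
```

```bash
python3 - <<'E'
from h import *
s=st();i,im=shot('wrist','w16');print(proj('wrist',i,[614,255,9]));key(i,im,[614,255,9])
E
```

```text
t23.9 p [607.8 249.1 160. ] yaw 0.823 w 85.6 gf 0.0 F [-0.5 -0.4  0.2]
(np.float64(261.36322716084186), np.float64(165.35714060724754))
handle px [263. 167.] rect [59. 21.] C [614.  252.2   9. ] len 58.2 dir [-0.71   0.704  0.   ] yaw 0.789
```

{"method": "step_arm", "body": {
  "dp": [
    [0.9,0.6,-3],
    [0,0,-3.5],
    [0,0,-3],
    [0,0,-2.2],
    [0,0,0]
  ],
  "roll": [-0.02,0,0,0,0]
}}

```text
time: 24.33
ee_pos: [616.4, 253.8, 42.6]
eef_rot: [0.921, 0.39, -0.004, -0.001]
contact_force: [-0.5, 0.0, -1.0]
gripper_width: 85.1
grip_force: 0.0
```

{"method": "step_arm", "body": {
  "dp": [
    [0,0,-1.5],
    [0,0,-1],
    [0,0,-0.8],
    [0,0,0],
    [0,0,0]
  ],
  "roll": [0,0,0,0,0]
}}

```text
time: 24.75
ee_pos: [619.2, 255.5, 13.3]
eef_rot: [0.921, 0.39, 0.0, 0.0]
contact_force: [-0.2, 0.6, 0.6]
gripper_width: 85.4
grip_force: 0.0
```

```bash
python3 - <<'E'
from h import *
s=st();i,im=shot('wrist','w17');p=s['ee_pos'];key(i,im,[616,254,9],90)
u,v=proj('wrist',i,[p[0],p[1],9]);print(u,v)
g=im.astype(int)
for du in(-35,35):
    c=g[:,int(u)+du];m=(c.max(1)<175)&(c[:,0]-c[:,2]>0);r=np.flatnonzero(m[200:300])+200;print(du,r.min(),r.max(),len(r))
for dv in(-8,0):
    c=g[int(v)+dv];m=(c.max(1)<175)&(c[:,0]-c[:,2]>5);r=np.flatnonzero(m);print(r.min(),r.max(),len(r))
E
```

```text
t24.8 p [619.2 255.5  13.3] yaw 0.802 w 85.4 gf 0.0 F [-0.2  0.6  0.6]
handle px [259. 263.] rect [ 35. 111.] C [612.7 250.6   9. ] len 60.4 dir [ 0.733 -0.681  0.   ] yaw 0.822
260.94082218173173 249.73642226427646
-35 244 266 23
35 244 266 23Traceback (most recent call last):
  File "<stdin>", line 8, in <module>
    return umr_minimum(a, axis, None, out, keepdims, initial, where)
ValueError: zero-size array to reduction operation minimum which has no identity
```

```bash
python3 - <<'E'
from h import *
im=cv2.imread('pics/w17.png');print([(r,im[r,226].tolist()) for r in range(222,276,2)])
print([(c,im[252,c].tolist()) for c in list(range(192,214,3))+list(range(306,328,3))])
i=info('w17')
for r in(247,249,251):print(onz('wrist',i,260,r,9).round(1))
E
```

```text
[(222, [149, 162, 169]), (224, [150, 164, 171]), (226, [149, 162, 170]), (228, [150, 163, 171]), (230, [149, 162, 171]), (232, [149, 163, 171]), (234, [87, 94, 99]), (236, [69, 71, 73]), (238, [79, 81, 84]), (240, [90, 91, 93]), (242, [107, 106, 110]), (244, [117, 113, 115]), (246, [116, 110, 110]), (248, [121, 110, 108]), (250, [126, 112, 108]), (252, [128, 112, 108]), (254, [127, 112, 107]), (256, [128, 113, 108]), (258, [126, 111, 108]), (260, [127, 113, 109]), (262, [128, 118, 113]), (264, [126, 120, 117]), (266, [118, 116, 115]), (268, [153, 163, 169]), (270, [162, 173, 180]), (272, [161, 170, 177]), (274, [161, 171, 177])]
[(192, [163, 173, 178]), (195, [164, 174, 180]), (198, [162, 173, 180]), (201, [120, 122, 123]), (204, [126, 120, 117]), (207, [130, 120, 117]), (210, [130, 119, 116]), (213, [131, 118, 113]), (306, [129, 113, 108]), (309, [126, 114, 109]), (312, [121, 115, 108]), (315, [104, 107, 108]), (318, [143, 156, 165]), (321, [145, 158, 167]), (324, [157, 168, 176]), (327, [168, 179, 186])]
[620.  257.1   9. ]
[619.2 256.2   9. ]
[618.3 255.3   9. ]
```

{"method": "step_arm", "body": {
  "dp": [
    [0.2,0.2,-0.4],
    [0,0,0]
  ],
  "roll": [0.01,0],
  "hand": 0.72
}}

```text
time: 24.97
ee_pos: [621.8, 257.9, 9.2]
eef_rot: [0.919, 0.395, 0.001, 0.0]
contact_force: [-0.5, 0.1, -0.5]
gripper_width: 63.5
grip_force: 0.0
```

{"method": "step_arm", "body": {
  "dp": [
    [0,0,0],
    [0,0,0],
    [0,0,0],
    [0,0,0],
    [0,0,0]
  ],
  "roll": [0,0,0,0,0],
  "hand": 0.45
}}

```text
time: 25.38
ee_pos: [621.9, 257.7, 10.0]
eef_rot: [0.919, 0.395, 0.001, 0.0]
contact_force: [-1.1, -0.6, 5.2]
gripper_width: 56.0
grip_force: 62.6
```

{"method": "step_arm", "body": {
  "dp": [
    [0,0,1],
    [0,0,2],
    [0,0,3],
    [0,0,3],
    [0,0,3]
  ],
  "roll": [0,0,0,0,0]
}}

```text
time: 25.8
ee_pos: [620.0, 257.4, 129.2]
eef_rot: [0.919, 0.395, -0.001, -0.0]
contact_force: [0.1, -0.0, -2.5]
gripper_width: 56.1
grip_force: 64.2
```

{"method": "step_arm", "body": {
  "dp": [
    [0,0,3],
    [0,0,2],
    [0,0,0],
    [0,0,0]
  ],
  "roll": [0,0,0,0],
  "hand": 0.63
}}

```text
time: 26.13
ee_pos: [621.1, 257.7, 179.6]
eef_rot: [0.919, 0.395, 0.001, 0.0]
contact_force: [-0.5, -0.1, -4.0]
gripper_width: 55.7
grip_force: 64.2
```

{"method": "step_arm", "body": {
  "dp": [
    [0,0,0],
    [0,0,0],
    [0,0,0]
  ],
  "roll": [0,0,0],
  "hand": 0.665
}}

```text
time: 26.38
ee_pos: [619.6, 257.2, 176.4]
eef_rot: [0.919, 0.395, -0.002, -0.0]
contact_force: [1.1, 0.5, -2.5]
gripper_width: 56.7
grip_force: 40.4
```

{"method": "step_arm", "body": {
  "dp": [
    [0,0,0],
    [0,0,0],
    [0,0,0]
  ],
  "roll": [0,0,0],
  "hand": 0.675
}}

```text
time: 26.63
ee_pos: [620.6, 257.4, 178.0]
eef_rot: [0.919, 0.395, -0.001, -0.0]
contact_force: [0.3, -0.1, -3.6]
gripper_width: 58.0
grip_force: 20.7
```

{"method": "step_arm", "body": {
  "dp": [
    [0,0,0],
    [0,0,0],
    [0,0,0],
    [0,0,0]
  ],
  "roll": [0,0,0,0],
  "hand": 0.681
}}

```text
time: 26.97
ee_pos: [621.0, 257.5, 179.1]
eef_rot: [0.919, 0.395, -0.0, 0.0]
contact_force: [-0.4, -0.5, -2.7]
gripper_width: 58.2
grip_force: 8.5
```

{"method": "step_arm", "body": {
  "dp": [
    [0,0,0],
    [0,0,0],
    [0,0,0],
    [0,0,0],
    [0,0,0]
  ],
  "roll": [0,0,0,0,0],
  "hand": 0.683
}}

```text
time: 27.38
ee_pos: [621.2, 257.6, 179.0]
eef_rot: [0.919, 0.395, 0.0, 0.0]
contact_force: [0.0, -0.1, -2.9]
gripper_width: 58.5
grip_force: 5.6
```

```bash
python3 - <<'E'
from h import *
s=st();i,im=shot('wrist','w18');print([(r,im[r,259].tolist()) for r in range(140,275,5)])
for d in (0,8,100,116,128):print(d,np.round(proj('wrist',i,s['ee_pos']-[0,0,d])))
E
```

```text
t27.4 p [621.2 257.6 179. ] yaw 0.812 w 58.5 gf 5.6 F [ 0.  -0.1 -2.9]
[(140, [182, 195, 202]), (145, [185, 200, 207]), (150, [196, 211, 219]), (155, [181, 196, 206]), (160, [138, 147, 154]), (165, [148, 157, 164]), (170, [175, 186, 193]), (175, [235, 233, 231]), (180, [172, 178, 179]), (185, [146, 156, 162]), (190, [138, 148, 154]), (195, [137, 145, 151]), (200, [136, 144, 150]), (205, [138, 146, 152]), (210, [140, 148, 154]), (215, [140, 148, 154]), (220, [142, 151, 157]), (225, [69, 68, 71]), (230, [61, 61, 63]), (235, [85, 85, 89]), (240, [122, 121, 121]), (245, [140, 128, 125]), (250, [152, 134, 128]), (255, [145, 128, 123]), (260, [148, 134, 128]), (265, [164, 171, 176]), (270, [154, 160, 164])]
0 [261. 254.]
8 [261. 246.]
100 [260. 191.]
116 [260. 185.]
128 [260. 181.]
```

{"method": "step_arm", "body": {
  "dp": [
    [0,0,0],
    [0,0,0],
    [0,0,1]
  ],
  "roll": [0,0,0],
  "hand": 0.64
}}

```text
time: 27.68
ee_pos: [619.5, 257.1, 187.0]
eef_rot: [0.919, 0.395, -0.002, -0.0]
contact_force: [-1.6, -0.0, -3.6]
gripper_width: 55.8
grip_force: 47.2
```

{"method": "step_arm", "body": {
  "dp": [
    [-1,-1.5,2],
    [-1.4,-2.8,2],
    [-1.4,-2.8,2],
    [-1.4,-2.8,2],
    [-1.4,-2.8,2]
  ],
  "roll": [0.02,0.05,0.05,0.05,0.05]
}}

```text
time: 28.1
ee_pos: [554.3, 129.5, 290.6]
eef_rot: [0.869, 0.495, 0.0, 0.0]
contact_force: [1.0, -0.0, -2.0]
gripper_width: 55.4
grip_force: 47.2
```

{"method": "step_arm", "body": {
  "dp": [
    [-1.4,-2.8,2],
    [-1.4,-2.8,1.5],
    [-1.4,-2.8,0.5],
    [-1.4,-2.8,0],
    [-1.4,-2.8,0]
  ],
  "roll": [0.05,0.05,0.05,0.05,0.05]
}}

```text
time: 28.52
ee_pos: [484.5, -10.7, 330.8]
eef_rot: [0.801, 0.599, 0.001, 0.001]
contact_force: [0.6, -0.0, -2.9]
gripper_width: 55.6
grip_force: 47.2
```

{"method": "step_arm", "body": {
  "dp": [
    [-1.4,-2.8,0],
    [-1.4,-2.8,0],
    [-1.2,-2.8,0],
    [0,-2.8,0],
    [0,-2.8,0]
  ],
  "roll": [0.05,0.05,0.05,0.05,0.05]
}}

```text
time: 28.93
ee_pos: [444.1, -150.6, 330.2]
eef_rot: [0.72, 0.694, 0.0, 0.001]
contact_force: [0.4, 1.1, -3.0]
gripper_width: 55.7
grip_force: 47.2
```

{"method": "step_arm", "body": {
  "dp": [
    [0,-2.8,0],
    [0,-2.8,-2],
    [0,-2.8,-3],
    [0,-2.8,-3],
    [0,0,0]
  ],
  "roll": [0.05,0.05,0.02,0,0]
}}

```text
time: 29.35
ee_pos: [443.3, -265.3, 244.5]
eef_rot: [0.679, 0.734, -0.001, -0.003]
contact_force: [-0.8, 0.1, -2.8]
gripper_width: 55.5
grip_force: 47.5
```

```bash
python3 - <<'E'
from h import *
s=st()
E
```

```text
t29.4 p [ 443.3 -265.3  244.5] yaw 1.648 w 55.5 gf 47.5 F [-0.8  0.1 -2.8]
```

{"method": "step_arm", "body": {
  "dp": [
    [0,0,-1.2],
    [0,0,-0.4],
    [0,0,0],
    [0,0,0]
  ],
  "roll": [0,0,0,0],
  "hand": 0.668
}}

```text
time: 29.68
ee_pos: [445.3, -261.3, 233.8]
eef_rot: [0.678, 0.735, -0.0, 0.001]
contact_force: [0.5, 0.2, -2.0]
gripper_width: 57.2
grip_force: 20.3
```

```bash
python3 - <<'E'
from h import *
s=st();i,im=shot('wrist','w19');x,y,z=s['ee_pos']
print('shaft180');line(i,im,[x-12,y,180],[x+12,y,180],13);print('shaft150');line(i,im,[x-12,y,150],[x+12,y,150],13)
print('slot3');line(i,im,[478,-236,180],[480,-274,180],20)
hung(i,im,[488.6,-212,186])
c=im[:,235];print([(r,c[r].tolist()) for r in list(range(218,234,2))+list(range(254,268,2))])
E
```

```text
t29.7 p [ 445.3 -261.3  233.8] yaw 1.652 w 57.2 gf 20.3 F [ 0.5  0.2 -2. ]
shaft180
[433, -261, 180] [192, 233, 249]|[435, -261, 180] [194, 235, 251]|[437, -261, 180] [119, 134, 150]|[439, -261, 180] [108, 116, 124]|[441, -261, 180] [104, 111, 119]|[443, -261, 180] [95, 102, 107]|[445, -261, 180] [104, 118, 132]|[447, -261, 180] [204, 242, 254]|[449, -261, 180] [195, 234, 250]|[451, -261, 180] [196, 235, 250]|[453, -261, 180] [202, 238, 252]|[455, -261, 180] [202, 239, 252]|[457, -261, 180] [197, 236, 251]|
shaft150
[433, -261, 150] [185, 229, 249]|[435, -261, 150] [133, 158, 186]|[437, -261, 150] [113, 125, 141]|[439, -261, 150] [110, 122, 138]|[441, -261, 150] [99, 110, 122]|[443, -261, 150] [141, 175, 208]|[445, -261, 150] [201, 239, 253]|[447, -261, 150] [206, 241, 252]|[449, -261, 150] [199, 237, 251]|[451, -261, 150] [192, 233, 249]|[453, -261, 150] [200, 237, 251]|[455, -261, 150] [202, 238, 252]|[457, -261, 150] [200, 238, 251]|
slot3
[478, -236, 180] [243, 236, 232]|[478, -238, 180] [241, 234, 229]|[478, -240, 180] [242, 236, 231]|[478, -242, 180] [239, 232, 227]|[478, -244,
[... 249 characters left out ...]
52]|[479, -260, 180] [204, 240, 252]|[479, -262, 180] [205, 240, 252]|[479, -264, 180] [188, 232, 250]|[480, -266, 180] [210, 200, 182]|[480, -268, 180] [166, 160, 151]|[480, -270, 180] [126, 127, 128]|[480, -272, 180] [196, 187, 182]|[480, -274, 180] [244, 238, 233]|
blob [335. 150.] [92. 28.] C [ 488.4 -211.9  186. ] sides 17.3 60.0 angs 1.62
[(218, [184, 227, 246]), (220, [184, 227, 246]), (222, [185, 228, 246]), (224, [185, 229, 247]), (226, [178, 224, 247]), (228, [95, 120, 147]), (230, [62, 64, 70]), (232, [74, 77, 83]), (254, [123, 108, 104]), (256, [122, 110, 106]), (258, [118, 110, 106]), (260, [110, 105, 105]), (262, [127, 137, 146]), (264, [153, 167, 176]), (266, [151, 163, 173])]
```

{"method": "step_arm", "body": {
  "dp": [
    [0,-0.4,-0.3],
    [0.6,0.05,0],
    [0.6,0.05,0],
    [0.6,0.05,0],
    [0.6,0.05,0]
  ],
  "roll": [0,0,0,0,0],
  "hand": 0.675
}}

```text
time: 30.15
ee_pos: [470.0, -263.5, 230.2]
eef_rot: [0.678, 0.735, 0.0, 0.0]
contact_force: [-0.1, -0.1, -3.0]
gripper_width: 57.5
grip_force: 12.7
```

{"method": "step_arm", "body": {
  "dp": [
    [0.5,0.05,0],
    [0.5,0.03,0],
    [0.5,0.03,0],
    [0,0,0]
  ],
  "roll": [0,0,0,0]
}}

```text
time: 30.48
ee_pos: [485.3, -262.5, 229.9]
eef_rot: [0.678, 0.735, 0.0, 0.001]
contact_force: [-0.3, 0.1, -3.2]
gripper_width: 57.7
grip_force: 12.7
```

```bash
python3 - <<'E'
from h import *
s=st();i,im=shot('wrist','w20');x,y,z=s['ee_pos']
print('shaft182');line(i,im,[x-14,y,182],[x+12,y,182],14)
print('slot3');line(i,im,[x-18,-244,180],[x-18,-270,180],14)
E
```

```text
t30.5 p [ 485.3 -262.5  229.9] yaw 1.652 w 57.7 gf 12.7 F [-0.3  0.1 -3.2]
shaft182
[471, -262, 182] [197, 235, 250]|[473, -262, 182] [200, 237, 251]|[475, -262, 182] [199, 236, 251]|[477, -262, 182] [173, 216, 243]|[479, -262, 182] [110, 116, 121]|[481, -262, 182] [109, 117, 121]|[483, -262, 182] [102, 109, 113]|[485, -262, 182] [94, 100, 105]|[487, -262, 182] [167, 210, 241]|[489, -262, 182] [201, 240, 253]|[491, -262, 182] [195, 236, 252]|[493, -262, 182] [183, 227, 247]|[495, -262, 182] [169, 212, 240]|[497, -262, 182] [182, 227, 249]|
slot3
[467, -244, 180] [191, 232, 249]|[467, -246, 180] [193, 233, 249]|[467, -248, 180] [192, 232, 249]|[467, -250, 180] [192, 232, 249]|[467, -252, 180] [194, 233, 249]|[467, -254, 180] [192, 232, 249]|[467, -256, 180] [192, 232, 249]|[467, -258, 180] [192, 231, 249]|[467, -260, 180] [192, 232, 249]|[467, -262, 180] [196, 234, 250]|[467, -264, 180] [196, 234, 250]|[467, -266, 180] [197, 234, 250]|[467, -268, 180] [195, 233, 250]|[467, -270, 180] [197, 235, 250]|
```

{"method": "step_arm", "body": {
  "dp": [
    [0.5,0.05,0],
    [0.5,0.03,0],
    [0,0,0],
    [0,0,-0.8],
    [0,0,-0.8]
  ],
  "roll": [0,0,0,0,0]
}}

```text
time: 30.95
ee_pos: [494.2, -261.8, 213.7]
eef_rot: [0.678, 0.735, -0.0, 0.001]
contact_force: [-0.7, 0.1, -2.8]
gripper_width: 57.4
grip_force: 12.7
```

{"method": "step_arm", "body": {
  "dp": [
    [0,0,-0.8],
    [0,0,-0.6],
    [0,0,-0.3],
    [0,0,0]
  ],
  "roll": [0,0,0,0]
}}

```text
time: 31.28
ee_pos: [493.3, -261.1, 195.6]
eef_rot: [0.678, 0.735, -0.0, -0.001]
contact_force: [-1.0, -0.5, -2.7]
gripper_width: 57.4
grip_force: 12.7
```

{"method": "step_arm", "body": {
  "dp": [
    [0,0,-0.2],
    [0,0,-0.2],
    [0,0,0]
  ],
  "roll": [0,0,0]
}}

```text
time: 31.53
ee_pos: [494.3, -261.7, 193.3]
eef_rot: [0.678, 0.735, 0.0, 0.0]
contact_force: [-0.6, 0.0, -0.9]
gripper_width: 57.4
grip_force: 12.8
```

{"method": "step_arm", "body": {
  "dp": [
    [0,0,-0.15],
    [0,0,-0.15],
    [0,0,0]
  ],
  "roll": [0,0,0]
}}

```text
time: 31.78
ee_pos: [494.4, -261.3, 191.6]
eef_rot: [0.678, 0.735, 0.0, 0.001]
contact_force: [-2.1, 2.2, 7.8]
gripper_width: 57.8
grip_force: 14.0
```

{"method": "step_arm", "body": {
  "dp": [
    [0,0,-0.1],
    [0,0,0]
  ],
  "roll": [0,0]
}}

```text
time: 31.95
ee_pos: [494.4, -261.4, 191.0]
eef_rot: [0.678, 0.735, 0.0, 0.001]
contact_force: [-2.0, 3.0, 9.2]
gripper_width: 57.9
grip_force: 14.9
```

Resting on the teeth; release and rise, then check.

{"method": "step_arm", "body": {
  "dp": [
    [0,0,0],
    [0,0,0],
    [0,0,0]
  ],
  "roll": [0,0,0],
  "hand": 0.72
}}

```text
time: 32.2
ee_pos: [494.3, -261.9, 189.2]
eef_rot: [0.678, 0.735, -0.0, 0.001]
contact_force: [0.5, 0.1, -0.7]
gripper_width: 61.5
grip_force: 0.0
```

{"method": "step_arm", "body": {
  "dp": [
    [0,0,0],
    [0,0,0],
    [0,0,0.5],
    [0,0,1.5],
    [0,0,3]
  ],
  "roll": [0,0,0,0,0],
  "hand": 0.85
}}

```text
time: 32.62
ee_pos: [492.1, -260.2, 236.4]
eef_rot: [0.678, 0.735, -0.0, -0.004]
contact_force: [1.3, -0.4, -0.1]
gripper_width: 72.6
grip_force: 0.0
```

{"method": "step_arm", "body": {
  "dp": [
    [0,0,3],
    [0,0,3],
    [0,0,3],
    [0,0,0],
    [0,0,0]
  ],
  "roll": [0,0,0,0,0]
}}

```text
time: 33.03
ee_pos: [494.9, -262.2, 331.4]
eef_rot: [0.678, 0.735, 0.0, 0.003]
contact_force: [-1.2, -0.6, 0.3]
gripper_width: 73.0
grip_force: 0.0
```

```bash
python3 - <<'E'
from h import *
s=st();i,im=shot('wrist','w21');hung(i,im,[493,-259,186]);hung(i,im,[488.6,-212,186])
g=im.astype(int);m=((g[...,2]-g[...,0]>40)&(g.max(2)>150)).astype(np.uint8)
# board front-left corner
n,l,st_,c=cv2.connectedComponentsWithStats(m)
j=l[tuple(int(round(a)) for a in proj('wrist',i,[430,-215,24]))[::-1]];print('board lab',j,st_[j])
ys,xs=np.nonzero(l==j);P=np.array([onz('wrist',i,a,b,24)[:2] for a,b in zip(xs[::7],ys[::7])]);h=cv2.convexHull(P.astype(np.float32))
q=cv2.minAreaRect(h);print(q);print(cv2.approxPolyDP(h,6,True)[:,0].round(1).tolist())
E
```

```text
t33.0 p [ 494.9 -262.2  331.4] yaw 1.652 w 73.0 gf 0.0 F [-1.2 -0.6  0.3]
blob [258. 130.] [55.  6.] C [ 489.4 -217.4  186. ] sides 5.7 51.3 angs 1.63
blob [258. 174.] [17. 59.] C [ 492.7 -259.5  186. ] sides 56.7 17.1 angs 0.08
blob [257. 124.] [17. 62.] C [ 488.5 -212.3  186. ] sides 57.5 16.1 angs 0.08
board lab 5 [ 195   39   79  175 7548]
((455.10882568359375, -238.8013916015625), (114.01787567138672, 270.7291259765625), 3.847745180130005)
[[447.6000061035156, -104.80000305175781], [390.5, -109.69999694824219], [413.1000061035156, -377.29998779296875], [481.20001220703125, -371.3999938964844], [504.20001220703125, -142.89999389648438]]
```

{"method": "step_arm", "body": {
  "dp": [
    [0,0,1],
    [1.2,1.4,1],
    [1.2,1.4,0],
    [1.2,1.4,0],
    [1.2,1.4,0]
  ],
  "roll": [-0.11,-0.11,-0.11,-0.11,-0.11],
  "hand": 0.0
}}

```text
time: 33.5
ee_pos: [541.6, -204.6, 347.0]
eef_rot: [0.854, 0.521, -0.001, -0.002]
contact_force: [0.0, 0.3, 0.0]
gripper_width: 11.8
grip_force: 0.0
```

{"method": "step_arm", "body": {
  "dp": [
    [1.2,1.4,0],
    [1.2,1.4,0],
    [1.2,1.4,0],
    [1.2,1.4,0],
    [1.2,1.4,0]
  ],
  "roll": [-0.11,-0.11,-0.11,-0.11,-0.11]
}}

```text
time: 33.92
ee_pos: [601.6, -134.5, 346.5]
eef_rot: [0.963, 0.27, -0.002, -0.001]
contact_force: [-0.5, -1.0, 0.6]
gripper_width: -0.1
grip_force: 0.0
```

{"method": "step_arm", "body": {
  "dp": [
    [1.2,1.4,0],
    [1.2,1.4,0],
    [1.2,1.4,0],
    [1.2,1.4,0],
    [1.2,1.4,0]
  ],
  "roll": [-0.11,-0.11,-0.11,-0.11,-0.02]
}}

```text
time: 34.33
ee_pos: [661.6, -64.6, 346.3]
eef_rot: [0.999, 0.044, -0.002, -0.001]
contact_force: [0.9, 0.4, -0.2]
gripper_width: 0.1
grip_force: 0.0
```

{"method": "step_arm", "body": {
  "dp": [
    [0,0,0],
    [0,0,0]
  ],
  "roll": [0,0]
}}

```text
time: 34.5
ee_pos: [661.4, -64.8, 346.5]
eef_rot: [0.999, 0.047, -0.002, -0.0]
contact_force: [0.1, -0.6, 0.5]
gripper_width: 0.1
grip_force: 0.0
```

```bash
python3 - <<'E'
from h import *
s=st();i,im=shot('wrist','w22');print(np.round(proj('wrist',i,[621,-69,279])))
k,km=shot('top','t22');m=(km.max(2)<45).astype(np.uint8)
for z in (279,):print('top pred',proj('top',k,[621,-69,z]))
u,v=[int(round(a)) for a in proj('wrist',i,[621,-69,279])]
m=(im.max(2)<45).astype(np.uint8);n,l,S,c=cv2.connectedComponentsWithStats(m)
for j in range(1,n):
    if S[j,4]>300:print(S[j],c[j].round(),onz('wrist',i,*c[j],279).round(1))
E
```

```text
t34.5 p [661.4 -64.8 346.5] yaw 0.094 w 0.1 gf 0.0 F [ 0.1 -0.6  0.5]
[261. 253.]
top pred (np.float64(281.6066123661122), np.float64(173.33139032916182))
[310   0  81  28 771] [335.  14.] [ 800.8 -101.8  279. ]
[ 470   71   28   95 1739] [484. 118.] [ 750.7 -240.2  279. ]
[   66   280   331   104 18593] [238. 340.] [519.8 -57.2 279. ]
[ 336  295  176   89 6440] [452. 341.] [ 503.3 -310.   279. ]
```

{"method": "step_arm", "body": {
  "dp": [
    [0,-0.2,-2.5],
    [0,0,-2.5],
    [0,0,-1.7],
    [0,0,0],
    [0,0,0]
  ],
  "roll": [0,0,0,0,0]
}}

```text
time: 35.02
ee_pos: [661.0, -68.4, 280.9]
eef_rot: [0.999, 0.045, -0.002, -0.0]
contact_force: [0.5, 0.2, 1.4]
gripper_width: -0.1
grip_force: 0.0
```

{"method": "step_arm", "body": {
  "dp": [
    [-0.9,-0.05,0.1],
    [-0.8,-0.05,0.3],
    [-1,-0.1,0.7],
    [-1,-0.1,0.7],
    [-1.1,-0.1,0.5]
  ],
  "roll": [0,0,0,0,0]
}}

```text
time: 35.43
ee_pos: [615.6, -71.4, 308.8]
eef_rot: [0.999, 0.046, 0.005, 0.0]
contact_force: [5.5, 3.5, 7.1]
gripper_width: -0.2
grip_force: 3.8
```

{"method": "step_arm", "body": {
  "dp": [
    [-1.2,-0.1,0.5],
    [-1.2,-0.1,0.3],
    [-1.2,-0.1,0.3],
    [-1.2,-0.1,0.1],
    [-1.2,-0.1,0]
  ],
  "roll": [0,0,0,0,0]
}}

```text
time: 35.85
ee_pos: [553.0, -76.7, 319.3]
eef_rot: [0.999, 0.046, 0.001, 0.001]
contact_force: [1.1, 0.6, 1.5]
gripper_width: -0.4
grip_force: 0.6
```

{"method": "step_arm", "body": {
  "dp": [
    [-1.2,-0.1,-0.2],
    [-1.2,-0.1,-0.3],
    [-1.2,-0.1,-0.4],
    [-1.1,-0.1,-0.5],
    [-1.1,-0.1,-0.6]
  ],
  "roll": [0,0,0,0,0]
}}

```text
time: 36.27
ee_pos: [494.3, -81.6, 298.1]
eef_rot: [0.999, 0.046, 0.0, 0.001]
contact_force: [0.4, 0.1, 0.9]
gripper_width: -0.2
grip_force: 0.3
```

{"method": "step_arm", "body": {
  "dp": [
    [-1,-0.1,-0.6],
    [0,0,0],
    [0.8,0,1],
    [0,0,3.5],
    [-1.5,0,3]
  ],
  "roll": [0,0,0,0,0]
}}

```text
time: 36.68
ee_pos: [480.1, -83.0, 367.2]
eef_rot: [0.999, 0.046, 0.0, 0.0]
contact_force: [-0.7, -0.5, 1.4]
gripper_width: -0.1
grip_force: 0.0
```

{"method": "step_arm", "body": {
  "dp": [
    [-3,0,0],
    [-3,0,0],
    [-3,0,0],
    [0,0,0],
    [0,0,0]
  ],
  "roll": [0,0,0,0,0]
}}

```text
time: 37.1
ee_pos: [387.6, -82.3, 366.9]
eef_rot: [0.999, 0.045, 0.0, 0.0]
contact_force: [0.6, -0.2, -0.4]
gripper_width: -0.2
grip_force: 0.0
```

```bash
cat >> h.py <<'E'
def knob(i,im,H,y=-85):
    m=(im.max(2)<60).astype(np.uint8);n,l,S,c=cv2.connectedComponentsWithStats(m)
    for j in range(1,n):
        if 300<S[j,4]<4000 and .7<S[j,2]/S[j,3]<1.4:
            th=np.arange(0,2.31,.01);K=np.stack([H[0]-125*np.cos(th)*.9965,H[1]-125*np.cos(th)*.084,186+125*np.sin(th)],1)
            e=[np.hypot(*(np.array(proj('wrist',i,k))-c[j])) for k in K];a=int(np.argmin(e));print('knob?',S[j],c[j].round(1),'theta %.2f'%th[a],'err %.1f'%e[a],K[a].round(1))
E
python3 - <<'E'
from h import *
s=st();i,im=shot('wrist','w23');knob(i,im,[538.3,-76])
E
```

```text
t37.1 p [387.6 -82.3 366.9] yaw 0.091 w -0.2 gf 0.0 F [ 0.6 -0.2 -0.4]
knob? [471   0  41  40 829] [486.7  19.2] theta 1.39 err 215.4 [515.9 -77.9 309. ]
knob? [250  91  34  33 818] [266.6 107.1] theta 0.85 err 2.5 [456.1 -82.9 279.9]
```

{"method": "step_arm", "body": {
  "dp": [
    [2.3,0,0],
    [2.3,0,0],
    [2.4,0,-1.4],
    [0,0,-2],
    [0,0,-2]
  ],
  "roll": [0,0,0,0,0]
}}

```text
time: 37.57
ee_pos: [462.2, -83.2, 311.6]
eef_rot: [0.999, 0.047, 0.001, 0.001]
contact_force: [-0.3, 0.4, -0.9]
gripper_width: 0.2
grip_force: 0.0
```

{"method": "step_arm", "body": {
  "dp": [
    [-0.1,0,-0.9],
    [-0.6,-0.05,-0.6],
    [-0.6,-0.05,-0.6],
    [-0.5,-0.05,-0.6],
    [0,0,0]
  ],
  "roll": [0,0,0,0,0]
}}

```text
time: 37.98
ee_pos: [439.9, -83.8, 284.2]
eef_rot: [0.999, 0.046, -0.002, -0.001]
contact_force: [-0.1, 0.9, -0.2]
gripper_width: 0.3
grip_force: 0.0
```

{"method": "step_arm", "body": {
  "dp": [
    [-0.6,-0.05,-1.1],
    [-0.6,-0.05,-1.1],
    [-0.4,-0.05,-1.2],
    [-0.4,0,-1.1],
    [0,0,0]
  ],
  "roll": [0,0,0,0,0]
}}

```text
time: 38.4
ee_pos: [420.5, -85.3, 238.7]
eef_rot: [0.999, 0.046, -0.001, -0.001]
contact_force: [-0.5, 0.2, -0.9]
gripper_width: 0.1
grip_force: 0.0
```

{"method": "step_arm", "body": {
  "dp": [
    [-0.2,0,-0.9],
    [-0.2,0,-0.8],
    [0,0,-0.8],
    [0,0,0]
  ],
  "roll": [0,0,0,0]
}}

```text
time: 38.73
ee_pos: [417.5, -85.6, 214.3]
eef_rot: [0.999, 0.046, -0.0, -0.0]
contact_force: [-0.1, -0.2, -0.3]
gripper_width: -0.2
grip_force: 0.0
```

{"method": "step_arm", "body": {
  "dp": [
    [0,0,-0.3],
    [0,0,-0.3],
    [0,0,0]
  ],
  "roll": [0,0,0]
}}

```text
time: 38.98
ee_pos: [418.0, -85.9, 209.6]
eef_rot: [0.999, 0.046, 0.001, 0.0]
contact_force: [-0.7, -0.3, 5.8]
gripper_width: -0.1
grip_force: 2.6
```

{"method": "step_arm", "body": {
  "dp": [
    [0,0,-0.2],
    [0,0,-0.1],
    [0,0,0]
  ],
  "roll": [0,0,0]
}}

```text
time: 39.23
ee_pos: [418.1, -85.9, 208.8]
eef_rot: [0.999, 0.046, 0.001, 0.001]
contact_force: [-3.4, 2.0, 24.5]
gripper_width: -0.1
grip_force: 12.4
```

```bash
python3 - <<'E'
from h import *
s=st();i,im=shot('wrist','w24');x,y,z=s['ee_pos'];cv2.imwrite('pics/x.png',im)
print([np.round(proj('wrist',i,[414,-86,zz])) for zz in(186,220)])
line(i,im,[x+10,y-2,190],[x+100,y+5,190],16)
E
```

```text
t39.2 p [418.1 -85.9 208.8] yaw 0.092 w -0.1 gf 12.4 F [-3.4  2.  24.5]
[array([260., 239.]), array([260., 272.])]
[428, -88, 190] [211, 219, 220]|[434, -87, 190] [222, 226, 225]|[440, -87, 190] [239, 236, 231]|[446, -86, 190] [243, 238, 233]|[452, -86, 190] [242, 235, 231]|[458, -86, 190] [239, 232, 228]|[464, -85, 190] [240, 233, 229]|[470, -85, 190] [162, 173, 179]|[476, -84, 190] [165, 175, 181]|[482, -84, 190] [158, 171, 178]|[488, -83, 190] [150, 158, 163]|[494, -83, 190] [156, 167, 175]|[500, -82, 190] [159, 166, 172]|[506, -82, 190] [158, 170, 178]|[512, -81, 190] [150, 156, 161]|[518, -81, 190] [139, 147, 151]|
```

{"method": "step_arm", "body": {
  "dp": [
    [0,0,0.3],
    [-0.3,0,2],
    [0,0,3],
    [0,0,3],
    [0,-1,3]
  ],
  "roll": [0,0,0,0,0]
}}

```text
time: 39.7
ee_pos: [413.6, -94.4, 320.3]
eef_rot: [0.999, 0.047, -0.0, -0.001]
contact_force: [0.2, 0.3, -0.2]
gripper_width: -0.2
grip_force: 0.0
```

{"method": "step_arm", "body": {
  "dp": [
    [0,-3,2],
    [0,-3,2],
    [0,-3,1],
    [0,0,0],
    [0,0,0]
  ],
  "roll": [0,0,0,0,0]
}}

```text
time: 40.12
ee_pos: [414.4, -187.0, 369.6]
eef_rot: [0.999, 0.044, 0.001, 0.001]
contact_force: [0.5, 0.5, -0.6]
gripper_width: -0.3
grip_force: 0.0
```

```bash
cat >> h.py <<'E'
def board(i,im):
    g=im.astype(int);m=((g[...,2]-g[...,0]>38)&(g.max(2)>150)).astype(np.uint8);m[230:]=0
    n,l,S,c=cv2.connectedComponentsWithStats(m);out=[]
    for j in range(1,n):
        if S[j,4]>250:
            ys,xs=np.nonzero(l==j);o=onz('wrist',i,*c[j],24)
            P=np.array([onz('wrist',i,a,b,24)[:2] for a,b in zip(xs[::3],ys[::3])],np.float32);h=cv2.convexHull(P)
            print(S[j],o.round(),'poly',cv2.approxPolyDP(h,5,True)[:,0].round(1).tolist())
E
python3 - <<'E'
from h import *
s=st();i,im=shot('wrist','w25');knob(i,im,[538.3,-76]);board(i,im)
cv2.imwrite('pics/w25b.png',cv2.resize(im,(800,600),interpolation=cv2.INTER_CUBIC))
E
```

```text
t40.1 p [ 414.4 -187.   369.6] yaw 0.089 w -0.3 gf 0.0 F [ 0.5  0.5 -0.6]
knob? [158 152  21  21 317] [168.4 161.5] theta 0.05 err 0.4 [413.9 -86.5 192.2]
[ 209   37  168   25 2788] [ 573. -226.   24.] poly [[594.2000122070312, -364.3999938964844], [598.9000244140625, -353.1000061035156], [577.0999755859375, -94.30000305175781], [555.7999877929688, -102.5999984741211], [554.0999755859375, -133.10000610351562], [573.2000122070312, -364.5]]
[ 232   61  124   21 1904] [ 537. -230.   24.] poly [[556.5999755859375, -330.3999938964844], [542.7000122070312, -134.10000610351562], [519.9000244140625, -134.39999389648438], [514.2999877929688, -147.60000610351562], [534.0999755859375, -327.5]]
[237  86  15  25 290] [ 484. -157.   24.] poly [[504.1000061035156, -161.10000610351562], [503.0, -146.89999389648438], [464.3999938964844, -148.5], [465.8999938964844, -167.5]]
[ 210  139  162   19 2518] [ 410. -237.   24.] poly [[411.3999938964844, -378.0], [433.29998779296875, -370.3999938964844], [413.8999938964844, -106.30000305175781], [389.3999938964844, -114.19999694824219]]
[471 147  21  32 342] [ 427. -646.   24.] poly [[462.1000061035156, -631.0], [414.6000061035156, -618.4000244140625], [402.5, -622.5], [397.79998779296875, -639.4000244140625], [411.5, -666.7000122070312], [426.8999938964844, -667.7999877929688], [455.70001220703125, -658.2999877929688]]
```

{"method": "step_arm", "body": {
  "dp": [
    [-0.8,-0.3,0],
    [-0.8,-0.3,0],
    [-0.8,-0.3,0],
    [-0.8,-0.3,0],
    [-0.8,-0.4,0]
  ],
  "roll": [0.11,0.11,0.11,0.11,0.11]
}}

```text
time: 40.58
ee_pos: [373.2, -199.6, 367.9]
eef_rot: [0.948, 0.319, -0.0, -0.001]
contact_force: [0.4, 0.5, -0.0]
gripper_width: -0.1
grip_force: 0.0
```

{"method": "step_arm", "body": {
  "dp": [
    [0,0,0],
    [0,0,0],
    [0,0,0],
    [0,0,0],
    [0,0,0]
  ],
  "roll": [0.11,0.11,0.11,0.11,0.11]
}}

```text
time: 41.0
ee_pos: [373.6, -199.6, 368.0]
eef_rot: [0.826, 0.564, -0.0, -0.001]
contact_force: [0.1, 0.5, 0.1]
gripper_width: -0.0
grip_force: 0.0
```

{"method": "step_arm", "body": {
  "dp": [
    [0,0,-1],
    [0,0,-1],
    [0,0,-1],
    [0,0,-1],
    [0,0,-1]
  ],
  "roll": [0.11,0.11,0.11,0.11,0.11]
}}

```text
time: 41.42
ee_pos: [373.6, -199.6, 317.6]
eef_rot: [0.641, 0.767, 0.0, -0.001]
contact_force: [0.5, 0.0, -0.1]
gripper_width: -0.1
grip_force: 0.0
```

{"method": "step_arm", "body": {
  "dp": [
    [0,0,-1],
    [0,0,-1],
    [0,0,-1],
    [0,0,-1],
    [0,0,-1]
  ],
  "roll": [0.11,0.11,0.11,0.11,0.11]
}}

```text
time: 41.83
ee_pos: [373.5, -199.6, 267.8]
eef_rot: [0.409, 0.913, 0.001, -0.001]
contact_force: [0.9, -0.2, -0.2]
gripper_width: 0.3
grip_force: 0.0
```

{"method": "step_arm", "body": {
  "dp": [
    [0,0,-1],
    [0,0,-1],
    [0,0,-1],
    [0,0,-1],
    [0,0,-1]
  ],
  "roll": [0.11,0.11,0.11,0.11,0.11]
}}

```text
time: 42.25
ee_pos: [373.6, -199.6, 217.9]
eef_rot: [0.146, 0.989, 0.001, -0.001]
contact_force: [0.0, -0.7, -0.7]
gripper_width: 0.2
grip_force: 0.0
```

{"method": "step_arm", "body": {
  "dp": [
    [0,0,-1],
    [0,0,-1],
    [0,0,-1],
    [0,0,0]
  ],
  "roll": [0.11,0.11,0.11,0]
}}

```text
time: 42.58
ee_pos: [372.7, -199.0, 187.1]
eef_rot: [-0.017, 1.0, 0.002, -0.002]
contact_force: [-0.3, 1.1, -1.0]
gripper_width: -0.2
grip_force: 0.0
```

```bash
python3 - <<'E'
from h import *
s=st();print(s['qpos'].round(2))
t,im=shot('top','t26');g=im.astype(int)
m=((g[...,2]-g[...,0]>45)&(g.max(2)>130)).astype(np.uint8);m[:148]=0;m[170:]=0;m[:,:255]=0;m[:,372:]=0
n,l,S,c=cv2.connectedComponentsWithStats(m);j=1+np.argmax(S[1:,4]);print(S[j])
for u in range(268,364,8):
    r=np.flatnonzero(l[:,u]==j)
    if len(r):print(u,r.min(),r.max(),onz('top',t,u,r.max()+.5,14).round(1),onz('top',t,u,r.min()-.5,28).round(1),im[r.max()-1:r.max()+4,u].tolist())
E
```

```text
t42.6 p [ 372.7 -199.   187.1] yaw 3.175 w -0.2 gf 0.0 F [-0.3  1.1 -1. ]
[-0.76  0.35  1.98  0.    0.82 -2.36]
[264 154 101  12 888]
268 157 165 [701.9 -27.5  14. ] [739.3 -26.9  28. ] [[130, 207, 237], [105, 156, 189], [117, 130, 138], [130, 137, 140], [121, 129, 134]]
276 157 165 [702.2 -62.8  14. ] [739.5 -62.1  28. ] [[110, 170, 211], [98, 131, 156], [123, 134, 141], [141, 147, 149], [133, 141, 144]]
284 157 164 [706.9 -98.2  14. ] [739.8 -97.2  28. ] [[134, 195, 232], [98, 144, 180], [96, 120, 139], [117, 130, 137], [118, 128, 135]]
292 156 164 [ 707.2 -133.5   14. ] [ 744.6 -132.4   28. ] [[133, 195, 232], [93, 137, 167], [103, 122, 132], [125, 136, 142], [130, 138, 146]]
300 156 164 [ 707.4 -168.9   14. ] [ 744.8 -167.6   28. ] [[133, 207, 235], [103, 155, 188], [115, 131, 144], [127, 139, 142], [121, 131, 137]]
308 156 164 [ 707.7 -204.3   14. ] [ 745.1 -202.8   28. ] [[115, 178, 221], [89, 128, 156], [98, 102, 110], [105, 106, 101], [109, 112, 110]]
316 156 164 [ 708.  -239.8   14. ] [ 745.4 -238.    28. ] [[105, 155, 192], [97, 123, 145], [122, 137, 147], [132, 146, 152], [130, 143, 149]]
324 155 163 [ 712.7 -275.3   14. ] [ 750.2 -273.4   28. ] [[127, 189, 227], [98, 138, 172], [100, 120, 134], [115, 126, 130], [109, 118, 124]]
332 155 163 [ 713.  -310.8   14. ] [ 750.4 -308.7   28. ] [[135, 209, 235], [103, 154, 184], [112, 127, 141], [118, 127, 131], [114, 124, 128]]
340 155 163 [ 713.3 -346.3   14. ] [ 750.7 -344.    28. ] [[111, 175, 220], [95, 137, 165], [113, 127, 139], [126, 136, 146], [126, 140, 150]]
348 155 163 [ 713.5 -381.9   14. ] [ 751.  -379.3   28. ] [[103, 156, 196], [90, 120, 142], [115, 130, 141], [124, 139, 147], [126, 141, 149]]
356 154 162 [ 718.3 -417.5   14. ] [ 755.8 -414.8   28. ] [[127, 190, 230], [95, 136, 171], [97, 115, 131], [120, 135, 143], [131, 144, 153]]
```

{"method": "step_arm", "body": {
  "dp": [
    [0,0,-3.5],
    [0,0,-3.5],
    [0,0,-3.5],
    [0,0,-3],
    [0,0,-2]
  ],
  "roll": [0,0,0,0,0]
}}

```text
time: 43.05
ee_pos: [373.7, -200.6, 32.1]
eef_rot: [-0.014, 1.0, 0.001, -0.001]
contact_force: [0.2, 0.5, 0.0]
gripper_width: 0.2
grip_force: 0.0
```

{"method": "step_arm", "body": {
  "dp": [
    [0,0,-1.2],
    [0,0,0],
    [0.5,0,0],
    [0.5,0,0],
    [0,0,0]
  ],
  "roll": [0,0,0,0,0]
}}

```text
time: 43.47
ee_pos: [385.4, -201.9, 23.0]
eef_rot: [-0.015, 1.0, -0.001, 0.001]
contact_force: [0.2, -0.9, 0.6]
gripper_width: -0.1
grip_force: 0.0
```

{"method": "step_arm", "body": {
  "dp": [
    [0.4,0,0],
    [0.4,0,0],
    [0.4,0,0],
    [0.4,0,0],
    [0.4,0,0]
  ],
  "roll": [0,0,0,0,0]
}}

```text
time: 43.88
ee_pos: [396.6, -196.7, 23.0]
eef_rot: [-0.016, 1.0, 0.005, -0.007]
contact_force: [-18.1, -0.9, 11.7]
gripper_width: -0.3
grip_force: 9.4
```

{"method": "step_arm", "body": {
  "dp": [
    [0,0,0],
    [0,0,0]
  ],
  "roll": [0,0]
}}

```text
time: 44.05
ee_pos: [397.4, -196.6, 23.0]
eef_rot: [-0.016, 1.0, 0.005, -0.007]
contact_force: [-14.1, 0.9, 9.9]
gripper_width: 0.1
grip_force: 6.9
```

{"method": "step_arm", "body": {
  "dp": [
    [0.2,0,0],
    [0.2,0,0],
    [0.2,0,0],
    [0.2,0,0],
    [0.2,0,0]
  ],
  "roll": [0,0,0,0,0]
}}

```text
time: 44.47
ee_pos: [404.6, -195.1, 23.0]
eef_rot: [-0.016, 1.0, 0.007, -0.009]
contact_force: [-19.5, 0.9, 14.3]
gripper_width: -0.3
grip_force: 9.9
```

{"method": "step_arm", "body": {
  "dp": [
    [0.3,-0.1,0.15],
    [0.3,-0.1,0.15],
    [0.3,-0.1,0.1],
    [0.3,-0.1,0],
    [0.3,0,0]
  ],
  "roll": [0,0,0,0,0]
}}

```text
time: 44.88
ee_pos: [422.4, -200.8, 25.9]
eef_rot: [-0.016, 1.0, 0.005, -0.007]
contact_force: [-12.6, 0.6, -0.0]
gripper_width: -0.1
grip_force: 6.2
```

```bash
cat >> h.py <<'E'
def topboard():
    t,im=shot('top','tb');g=im.astype(int)
    m=((g[...,2]-g[...,0]>45)&(g.max(2)>130)).astype(np.uint8);m[:166]=0;m[250:]=0;m[:,:275]=0;m[:,365:]=0
    for u in range(288,346,6):
        r=np.flatnonzero(m[:,u])
        if len(r)>3:print(u,r.min(),r.max(),'rear',onz('top',t,u,r.min()-.5,26)[:2].round(1),'front',onz('top',t,u,r.max()+.5,14)[:2].round(1))
E
python3 - <<'E'
from h import *
st();topboard()
E
```

```text
t44.9 p [ 422.4 -200.8   25.9] yaw 3.173 w -0.1 gf 6.2 F [-12.6   0.6  -0. ]
288 183 193 rear [ 624.9 -114.5] front [ 578.1 -115.3]
294 183 188 rear [ 625.1 -140.6] front [ 600.3 -141.7]
300 183 188 rear [ 625.2 -166.8] front [ 600.5 -168. ]
306 183 194 rear [ 625.4 -193. ] front [ 574.1 -194.1]
312 183 194 rear [ 625.6 -219.3] front [ 574.3 -220.5]
318 183 193 rear [ 625.8 -245.5] front [ 578.9 -246.8]
324 183 194 rear [ 625.9 -271.8] front [ 574.6 -273.1]
330 182 215 rear [ 630.5 -298.1] front [ 482.8 -297.8]
336 183 220 rear [ 626.3 -324.3] front [ 461.2 -323.6]
342 183 225 rear [ 626.5 -350.6] front [ 439.7 -349.3]
```

{"method": "step_arm", "body": {
  "dp": [
    [-1.5,0,0],
    [0,-2.8,0],
    [0,-2.8,0],
    [0.5,0,0],
    [0.5,0,0]
  ],
  "roll": [0,0,0,0,0]
}}

```text
time: 45.35
ee_pos: [424.6, -263.8, 27.1]
eef_rot: [-0.014, 1.0, -0.001, 0.001]
contact_force: [-13.0, -7.9, 5.0]
gripper_width: -0.4
grip_force: 6.1
```

{"method": "step_arm", "body": {
  "dp": [
    [0.5,0,0],
    [0.5,0,0.05],
    [0.5,0,0.05],
    [0.5,0,0.05],
    [0.5,0,0.05]
  ],
  "roll": [0,0,0,0,0]
}}

```text
time: 45.77
ee_pos: [443.9, -257.3, 27.4]
eef_rot: [-0.016, 1.0, 0.004, -0.006]
contact_force: [-10.3, -1.3, -5.0]
gripper_width: -0.2
grip_force: 4.8
```

{"method": "step_arm", "body": {
  "dp": [
    [0.5,0,0],
    [0.5,0,0],
    [0.5,0,0],
    [0.5,0,0],
    [0,0,0]
  ],
  "roll": [0,0,0,0,0]
}}

```text
time: 46.18
ee_pos: [464.2, -256.9, 27.3]
eef_rot: [-0.016, 1.0, 0.004, -0.006]
contact_force: [-8.7, 0.2, -0.2]
gripper_width: -0.2
grip_force: 4.2
```

```bash
python3 - <<'E'
from h import *
st();topboard()
E
```

```text
t46.2 p [ 464.2 -256.9   27.3] yaw 3.174 w -0.2 gf 4.2 F [-8.7  0.2 -0.2]
288 174 201 rear [ 664.7 -114.6] front [ 542.9 -115.1]
294 174 185 rear [ 664.8 -140.9] front [ 613.6 -141.8]
300 174 184 rear [ 665.  -167.2] front [ 618.2 -168.2]
306 174 184 rear [ 665.2 -193.4] front [ 618.3 -194.6]
312 174 184 rear [ 665.4 -219.7] front [ 618.5 -221. ]
318 174 184 rear [ 665.6 -246.1] front [ 618.7 -247.4]
324 173 184 rear [ 670.2 -272.5] front [ 618.9 -273.8]
330 173 184 rear [ 670.4 -298.8] front [ 619.1 -300.3]
336 173 184 rear [ 670.6 -325.2] front [ 619.2 -326.7]
342 173 205 rear [ 670.8 -351.5] front [ 526.8 -351.2]
```

{"method": "step_arm", "body": {
  "dp": [
    [0.5,0.02,0],
    [0.5,0.02,0],
    [0.5,0.02,0],
    [0.5,0.02,0],
    [0.5,0.02,0]
  ],
  "roll": [0,0,0,0,0]
}}

```text
time: 46.65
ee_pos: [487.0, -255.7, 27.3]
eef_rot: [-0.017, 1.0, 0.005, -0.008]
contact_force: [-14.2, -1.4, 3.7]
gripper_width: -0.1
grip_force: 7.0
```

{"method": "step_arm", "body": {
  "dp": [
    [0.3,0,0],
    [0.2,0,0],
    [0,0,0]
  ],
  "roll": [0,0,0]
}}

```text
time: 46.9
ee_pos: [492.7, -255.8, 27.3]
eef_rot: [-0.017, 1.0, 0.004, -0.007]
contact_force: [-11.2, -0.2, 2.8]
gripper_width: -0.1
grip_force: 5.8
```

{"method": "step_arm", "body": {
  "dp": [
    [0.2,0,0],
    [0.2,0,0],
    [0,0,0]
  ],
  "roll": [0,0,0]
}}

```text
time: 47.15
ee_pos: [496.2, -255.7, 27.3]
eef_rot: [-0.017, 1.0, 0.004, -0.008]
contact_force: [-12.9, -0.2, 2.1]
gripper_width: -0.1
grip_force: 6.3
```

```bash
python3 - <<'E'
from h import *
st();topboard()
E
```

```text
t47.1 p [ 496.2 -255.7   27.3] yaw 3.175 w -0.1 gf 6.3 F [-12.9  -0.2   2.1]
294 168 177 rear [ 691.5 -141. ] front [ 649.1 -142. ]
300 167 178 rear [ 696.1 -167.4] front [ 644.8 -168.4]
306 167 177 rear [ 696.3 -193.8] front [ 649.5 -194.9]
312 167 176 rear [ 696.5 -220.1] front [ 654.1 -221.4]
318 166 197 rear [ 701.2 -246.6] front [ 561.3 -246.6]
324 166 176 rear [ 701.4 -272.9] front [ 654.5 -274.4]
330 166 176 rear [ 701.6 -299.4] front [ 654.7 -300.9]
336 166 170 rear [ 701.8 -325.8] front [ 681.7 -327.9]
342 166 196 rear [ 702.  -352.2] front [ 566.3 -352. ]
```

{"method": "step_arm", "body": {
  "dp": [
    [0.2,0,0],
    [0.2,0,0],
    [0.2,0,0],
    [0,0,0]
  ],
  "roll": [0,0,0,0]
}}

```text
time: 47.53
ee_pos: [502.1, -255.7, 27.3]
eef_rot: [-0.017, 1.0, 0.005, -0.008]
contact_force: [-12.1, -1.2, 2.7]
gripper_width: 0.1
grip_force: 6.3
```

{"method": "step_arm", "body": {
  "dp": [
    [0.2,0,0],
    [0.2,0,0],
    [0,0,0]
  ],
  "roll": [0,0,0]
}}

```text
time: 47.78
ee_pos: [506.0, -255.7, 27.3]
eef_rot: [-0.017, 1.0, 0.005, -0.008]
contact_force: [-13.0, -0.3, 2.8]
gripper_width: 0.3
grip_force: 6.5
```

{"method": "step_arm", "body": {
  "dp": [
    [0.2,0,0],
    [0.2,0,0],
    [0,0,0]
  ],
  "roll": [0,0,0]
}}

```text
time: 48.03
ee_pos: [506.4, -255.5, 27.3]
eef_rot: [-0.018, 1.0, 0.005, -0.012]
contact_force: [-22.4, -4.1, 8.2]
gripper_width: 0.0
grip_force: 11.0
```

{"method": "step_arm", "body": {
  "dp": [
    [0.2,0,0],
    [0,0,0]
  ],
  "roll": [0,0]
}}

```text
time: 48.2
ee_pos: [506.6, -255.3, 27.3]
eef_rot: [-0.018, 1.0, 0.006, -0.013]
contact_force: [-24.8, -5.6, 9.7]
gripper_width: -0.2
grip_force: 13.0
```

{"method": "step_arm", "body": {
  "dp": [
    [-2,0,0.3],
    [0,3.5,0],
    [0,3.5,0],
    [0,1,-0.3],
    [0.8,0,0]
  ],
  "roll": [0,0,0,0,0]
}}

```text
time: 48.62
ee_pos: [501.6, -174.3, 27.6]
eef_rot: [-0.017, 1.0, 0.004, -0.006]
contact_force: [-22.8, 3.6, 11.3]
gripper_width: 0.3
grip_force: 10.7
```

{"method": "step_arm", "body": {
  "dp": [
    [0.3,0,0],
    [0.2,0,0],
    [0.2,0,0],
    [0,0,0]
  ],
  "roll": [0,0,0,0]
}}

```text
time: 48.95
ee_pos: [501.8, -174.3, 27.6]
eef_rot: [-0.017, 1.0, 0.007, -0.014]
contact_force: [-20.8, 2.6, 16.4]
gripper_width: -0.5
grip_force: 11.0
```

{"method": "step_arm", "body": {
  "dp": [
    [0.2,0,0],
    [0.1,0,0],
    [0,0,0]
  ],
  "roll": [0,0,0]
}}

```text
time: 49.2
ee_pos: [501.9, -174.2, 27.6]
eef_rot: [-0.018, 1.0, 0.008, -0.017]
contact_force: [-27.7, 0.3, 19.6]
gripper_width: 0.2
grip_force: 14.2
```

{"method": "step_arm", "body": {
  "dp": [
    [-1.5,0,0],
    [-2.5,0,0],
    [-2,0,3],
    [0,0,4],
    [0,0,4]
  ],
  "roll": [0,0,0,0,0]
}}

```text
time: 49.62
ee_pos: [455.6, -180.2, 138.4]
eef_rot: [-0.015, 1.0, 0.001, -0.002]
contact_force: [2.0, -0.5, -0.6]
gripper_width: 0.1
grip_force: 0.0
```

{"method": "step_arm", "body": {
  "dp": [
    [0,0,4],
    [0,0,4],
    [0,0,4],
    [0,0,4],
    [0,0,4]
  ],
  "roll": [0,0,0,0,0]
}}

```text
time: 50.03
ee_pos: [457.3, -180.5, 341.1]
eef_rot: [-0.015, 1.0, -0.001, 0.001]
contact_force: [1.3, 0.5, 0.2]
gripper_width: -0.0
grip_force: 0.0
```

{"method": "step_arm", "body": {
  "dp": [
    [2,-1,4],
    [3,-2,1],
    [3,-2,0],
    [3,-1,0],
    [0,0,0]
  ],
  "roll": [0,0,0,0,0]
}}

```text
time: 50.45
ee_pos: [570.2, -242.3, 384.4]
eef_rot: [-0.015, 1.0, -0.001, 0.003]
contact_force: [0.6, -1.0, -0.1]
gripper_width: -0.1
grip_force: 0.0
```

```bash
python3 - <<'E'
from h import *
st();i,im=shot('wrist','w30');t,tm=shot('top','t30')
c=np.zeros((450,800,3),np.uint8);c[:,:600]=cv2.resize(im,(600,450),interpolation=cv2.INTER_CUBIC)
c[:240,600:]=cv2.resize(tm[140:260,265:365],(200,240),interpolation=cv2.INTER_CUBIC)
cv2.imwrite('pics/m30.png',c)
E
```

```text
t50.5 p [ 570.2 -242.3  384.4] yaw 3.172 w -0.1 gf 0.0 F [ 0.6 -1.  -0.1]
```

View pics/m30.png

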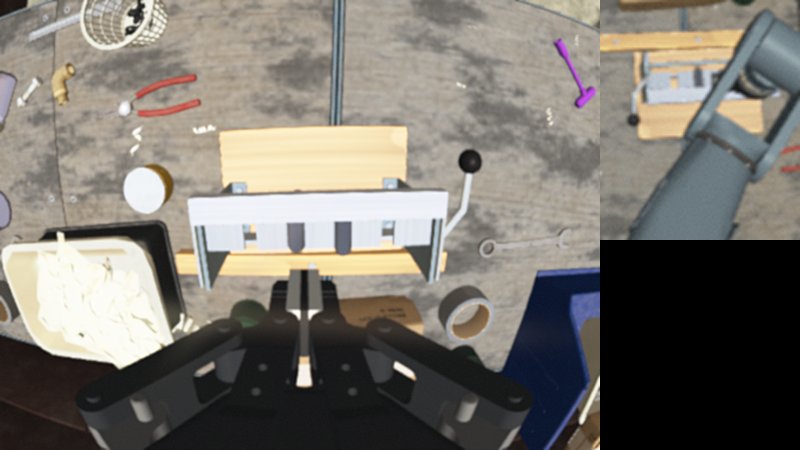

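```bash
python3 - <<'E'
from h import *
im=cv2.imread('pics/t30.png')
for u in(286,292,300,310,320,330,336,342):print(u,[im[r,u].tolist() for r in range(159,170)])
i=info('w30');w=cv2.imread('pics/w30.png');k=512/600
A=onz('wrist',i,220*k,132*k,24);B=onz('wrist',i,407*k,126*k,24);print('front corners',A.round(1),B.round(1),'yaw',(A[0]-B[0])/(B[1]-A[1]))
for u in range(270,345,12):
    c=w[:,int(u*k)]
for y in(-120,-170,-300,-345):
    print(y,end=' ');line(i,w,[690,y,26],[722,y,26],17)
E
```

```text
286 [[130, 190, 224], [132, 193, 227], [136, 197, 229], [139, 203, 233], [135, 196, 232], [97, 137, 170], [93, 110, 127], [114, 133, 148], [118, 133, 147], [113, 124, 136], [116, 125, 136]]
292 [[132, 192, 225], [136, 198, 229], [135, 197, 230], [139, 203, 234], [131, 194, 229], [93, 139, 171], [103, 139, 169], [149, 195, 226], [159, 208, 233], [154, 197, 225], [148, 193, 224]]
300 [[130, 189, 224], [134, 196, 229], [135, 195, 228], [140, 205, 233], [129, 203, 230], [117, 164, 199], [165, 200, 224], [173, 215, 234], [153, 202, 227], [151, 196, 226], [144, 193, 223]]
310 [[130, 188, 223], [130, 191, 225], [135, 194, 228], [138, 199, 232], [107, 166, 209], [100, 145, 181], [143, 188, 221], [156, 202, 230], [153, 198, 227], [152, 202, 230], [158, 203, 230]]
320 [[124, 180, 216], [125, 182, 219], [133, 193, 228], [128, 189, 225], [114, 156, 188], [152, 192, 220], [168, 212, 234], [154, 201, 228], [152, 201, 228], [153, 202, 230], [152, 189, 218]]
330 [[136, 197, 229], [138, 200, 232], [147, 212, 237], [139, 214, 235], [121, 184, 218], [144, 192, 226], [152, 196, 229], [141, 185, 219], [1
[... 1985 characters left out ...]
, 26] [173, 230, 249]|[716, -300, 26] [185, 234, 251]|[718, -300, 26] [186, 235, 251]|[720, -300, 26] [182, 232, 250]|[722, -300, 26] [177, 229, 248]|
-345 [690, -345, 26] [238, 230, 226]|[692, -345, 26] [238, 231, 226]|[694, -345, 26] [238, 230, 226]|[696, -345, 26] [238, 231, 226]|[698, -345, 26] [238, 230, 226]|[700, -345, 26] [238, 231, 226]|[702, -345, 26] [238, 231, 228]|[704, -345, 26] [232, 234, 239]|[706, -345, 26] [213, 237, 250]|[708, -345, 26] [192, 235, 250]|[710, -345, 26] [140, 191, 231]|[712, -345, 26] [112, 176, 222]|[714, -345, 26] [146, 220, 246]|[716, -345, 26] [175, 237, 253]|[718, -345, 26] [185, 240, 253]|[720, -345, 26] [187, 239, 253]|[722, -345, 26] [180, 236, 252]|
```

{"method": "step_arm", "body": {
  "dp": [
    [-3,1.5,0],
    [-3,1.5,0],
    [-3,2,0],
    [-2.5,2,-1],
    [0,1.4,-3]
  ],
  "roll": [0,0,0,0,0]
}}

```text
time: 50.97
ee_pos: [446.9, -154.0, 348.1]
eef_rot: [-0.015, 1.0, -0.002, 0.002]
contact_force: [-0.1, -0.4, -0.1]
gripper_width: 0.1
grip_force: 0.0
```

{"method": "step_arm", "body": {
  "dp": [
    [0,0,-4],
    [0,0,-4],
    [0,0,-4],
    [0,0,-4],
    [0,0,-4]
  ],
  "roll": [0,0,0,0,0]
}}

```text
time: 51.38
ee_pos: [449.4, -155.0, 144.0]
eef_rot: [-0.015, 1.0, -0.001, 0.001]
contact_force: [1.0, -0.6, -0.0]
gripper_width: -0.2
grip_force: 0.0
```

{"method": "step_arm", "body": {
  "dp": [
    [0,0,-4],
    [0,0,-4],
    [0,0,-2.5],
    [0,0,-1],
    [0,0,0]
  ],
  "roll": [0,0,0,0,0]
}}

```text
time: 51.8
ee_pos: [448.7, -154.7, 28.1]
eef_rot: [-0.015, 1.0, 0.001, -0.002]
contact_force: [0.0, 0.1, 1.5]
gripper_width: -0.2
grip_force: 0.0
```

```bash
python3 -c "
from h import *
st()"
```

```text
t51.8 p [ 448.7 -154.7   28.1] yaw 3.172 w -0.2 gf 0.0 F [0.  0.1 1.5]
```

{"method": "step_arm", "body": {
  "dp": [
    [1.5,0,-0.3],
    [1.5,0,0],
    [1.2,0,0],
    [0.5,0,0],
    [0,0,0]
  ],
  "roll": [0,0,0,0,0]
}}

```text
time: 52.22
ee_pos: [498.8, -156.2, 28.4]
eef_rot: [-0.016, 1.0, -0.001, 0.002]
contact_force: [0.4, 0.8, 0.0]
gripper_width: 0.3
grip_force: 0.0
```

{"method": "step_arm", "body": {
  "dp": [
    [0.3,0,0.1],
    [0.3,0,0.1],
    [0.2,0,0.1],
    [0.2,0,0.1],
    [0,0,0]
  ],
  "roll": [0,0,0,0,0]
}}

```text
time: 52.63
ee_pos: [502.2, -153.7, 29.5]
eef_rot: [-0.015, 1.0, 0.002, -0.005]
contact_force: [-5.0, -0.8, -1.1]
gripper_width: -0.0
grip_force: 3.1
```

{"method": "step_arm", "body": {
  "dp": [
    [0.2,0,0],
    [0.2,0,0],
    [0,0,0]
  ],
  "roll": [0,0,0]
}}

```text
time: 52.88
ee_pos: [503.5, -152.9, 29.4]
eef_rot: [-0.016, 1.0, 0.004, -0.008]
contact_force: [-11.3, -0.7, 2.4]
gripper_width: -0.0
grip_force: 5.6
```

{"method": "step_arm", "body": {
  "dp": [
    [0.2,0,0],
    [0.2,0,0],
    [0,0,0]
  ],
  "roll": [0,0,0]
}}

```text
time: 53.13
ee_pos: [505.2, -151.8, 29.4]
eef_rot: [-0.016, 1.0, 0.005, -0.01]
contact_force: [-14.4, -0.5, 5.1]
gripper_width: -0.0
grip_force: 7.3
```

{"method": "step_arm", "body": {
  "dp": [
    [0.2,0,0],
    [0,0,0]
  ],
  "roll": [0,0]
}}

```text
time: 53.3
ee_pos: [505.4, -151.7, 29.3]
eef_rot: [-0.016, 1.0, 0.005, -0.012]
contact_force: [-18.2, -2.9, 8.2]
gripper_width: 0.2
grip_force: 9.3
```

{"method": "step_arm", "body": {
  "dp": [
    [0.15,0,0.1],
    [0.15,0,0.1],
    [0,0,0]
  ],
  "roll": [0,0,0]
}}

```text
time: 53.55
ee_pos: [505.6, -151.5, 29.7]
eef_rot: [-0.017, 1.0, 0.006, -0.016]
contact_force: [-20.6, -6.8, -1.9]
gripper_width: -0.1
grip_force: 11.0
```

{"method": "step_arm", "body": {
  "dp": [
    [0.15,0,0],
    [0.1,0,0],
    [0,0,0]
  ],
  "roll": [0,0,0]
}}

```text
time: 53.8
ee_pos: [505.7, -151.4, 29.6]
eef_rot: [-0.017, 1.0, 0.006, -0.018]
contact_force: [-27.0, -9.0, 1.0]
gripper_width: 0.1
grip_force: 13.5
```

{"method": "step_arm", "body": {
  "dp": [
    [-1.5,0,-0.2],
    [-1.5,0,0],
    [0,-3.3,0],
    [0,-3.3,0],
    [0,-3.3,0]
  ],
  "roll": [0,0,0,0,0]
}}

```text
time: 54.22
ee_pos: [492.0, -255.2, 30.7]
eef_rot: [-0.015, 1.0, 0.0, -0.0]
contact_force: [1.1, 0.4, 0.1]
gripper_width: -0.0
grip_force: 0.0
```

{"method": "step_arm", "body": {
  "dp": [
    [1,0,0],
    [0.8,0,0],
    [0.5,0,0.05],
    [0.3,0,0.05],
    [0,0,0]
  ],
  "roll": [0,0,0,0,0]
}}

```text
time: 54.63
ee_pos: [509.6, -255.1, 30.6]
eef_rot: [-0.019, 1.0, 0.001, -0.01]
contact_force: [-24.2, -17.7, 5.0]
gripper_width: -0.1
grip_force: 12.4
```

{"method": "step_arm", "body": {
  "dp": [
    [0.2,0,0.1],
    [0.2,0,0.05],
    [0,0,0]
  ],
  "roll": [0,0,0]
}}

```text
time: 54.88
ee_pos: [509.9, -254.9, 30.8]
eef_rot: [-0.019, 1.0, 0.002, -0.014]
contact_force: [-29.8, -21.5, 0.8]
gripper_width: 0.1
grip_force: 15.7
```

{"method": "step_arm", "body": {
  "dp": [
    [-1.5,0,0],
    [-2.5,0,0],
    [-2,0,3],
    [0,0,4],
    [0,0,4]
  ],
  "roll": [0,0,0,0,0]
}}

```text
time: 55.3
ee_pos: [460.1, -251.8, 142.6]
eef_rot: [-0.015, 1.0, 0.003, -0.003]
contact_force: [1.0, -0.6, 0.7]
gripper_width: -0.2
grip_force: 0.0
```

{"method": "step_arm", "body": {
  "dp": [
    [0,0,4],
    [0,0,4],
    [0,0,4],
    [0,0,4],
    [0,0,4]
  ],
  "roll": [0,0,0,0,0]
}}

```text
time: 55.72
ee_pos: [462.1, -252.3, 344.8]
eef_rot: [-0.016, 1.0, 0.001, -0.0]
contact_force: [0.4, -0.7, -0.8]
gripper_width: -0.1
grip_force: 0.0
```

{"method": "step_arm", "body": {
  "dp": [
    [2.5,0,4],
    [3,0.4,0],
    [3,0.5,0],
    [3,0,0],
    [0,0,0]
  ],
  "roll": [0,0,0,0,0]
}}

```text
time: 56.13
ee_pos: [578.9, -243.3, 377.3]
eef_rot: [-0.017, 1.0, 0.0, 0.001]
contact_force: [0.3, -1.3, -0.3]
gripper_width: 0.1
grip_force: 0.0
```

{"method": "step_arm", "body": {
  "dp": [
    [0,0,0],
    [0,0,0]
  ],
  "roll": [0,0]
}}

```text
time: 56.3
ee_pos: [574.0, -244.1, 377.3]
eef_rot: [-0.016, 1.0, 0.001, -0.001]
contact_force: [-0.4, -0.7, 0.3]
gripper_width: -0.1
grip_force: 0.0
```

```bash
python3 - <<'E'
from h import *
st();i,w=shot('wrist','w31')
for y in(-110,-125,-300,-345):
    print(y,[int(w[int(round(v)),int(round(u))][1]) for u,v in (proj('wrist',i,[x,y,26]) for x in range(690,724,1))])
hung(i,w,[600,-200,186]);hung(i,w,[600,-250,186])
m=(w.max(2)<60).astype(np.uint8);n,l,S,c=cv2.connectedComponentsWithStats(m)
for j in range(1,n):
    if 200<S[j,4]<2000 and .8<S[j,2]/S[j,3]<1.25:print('knob',S[j],c[j],onz('wrist',i,*c[j],186).round(1))
E
```

```text
t56.3 p [ 574.  -244.1  377.3] yaw 3.173 w -0.1 gf 0.0 F [-0.4 -0.7  0.3]
-110 [236, 236, 239, 239, 240, 240, 241, 241, 239, 239, 224, 224, 189, 189, 202, 201, 231, 231, 236, 236, 235, 235, 233, 233, 230, 230, 230, 230, 232, 232, 233, 233, 230, 230]
-125 [233, 232, 232, 232, 232, 233, 233, 237, 239, 239, 230, 230, 188, 188, 194, 192, 229, 229, 235, 235, 236, 236, 234, 234, 231, 231, 230, 230, 232, 232, 234, 234, 231, 231]
-300 [231, 231, 230, 230, 230, 231, 231, 230, 230, 230, 230, 232, 232, 235, 235, 236, 236, 218, 218, 189, 189, 203, 203, 226, 226, 232, 232, 234, 234, 234, 234, 231, 231, 228]
-345 [232, 232, 232, 232, 232, 232, 232, 232, 232, 232, 232, 231, 231, 232, 232, 235, 235, 237, 237, 222, 222, 183, 183, 202, 202, 233, 233, 239, 239, 239, 239, 237, 237, 234]
blob [254. 204.] [23. 13.] C [ 619.9 -248.6  186. ] sides 15.0 28.8 angs 1.6
blob [294. 206.] [26. 13.] C [ 620.5 -200.5  186. ] sides 15.2 32.9 angs 1.6
blob [254. 204.] [23. 13.] C [ 619.9 -248.6  186. ] sides 15.0 28.8 angs 1.6
blob [294. 206.] [26. 13.] C [ 620.5 -200.5  186. ] sides 15.2 32.9 angs 1.6
knob [396 133  19  19 276] [405.05072464 142.10869565] [536.9 -70.6 186. ]
```

```bash
python3 -c "
from bench import *
print(hand_in())"
```

```text
the job is handed in; nothing more can be done
None
```

I handed the job in at about 56 s. Both T-handle keys on the bench hang in slots 2 and 3 with the keeper shut, and the rack stands flush against the stop strip. While I was opening the keeper the knob slipped from the grip twice, and the first slip turned the rack a few degrees; the later pushes squared it up.

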